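Take a colour reading of a potsherd through the port of a ring lamp

TASK

Take the largest potsherd from the table and set it down flat and centred on the small round pad of the specimen post (do not drop it), then swing the ring lamp in over it until its arm meets the stop. Then lift the cordless colour probe out of its charging stand, lower its steel snout upright through the lamp's port without touching the lamp or the sherd, and finish holding it still for the reading: centred in the port, tip about a centimetre above the sherd. Leave the other things on the table where they lie.

Things in the scene. Friction and masses are not known exactly. Their poses are not given: they have to be found in the camera images.
- rim_sherd: largest potsherd, loose, brown-red, 43 x 72 mm, 21 mm at its highest (18 mm over its middle), 50 g, flat underside. Origin: middle of its underside, z up. A blunt triangle from above: long edge along its own y at about x = +20 mm (15 mm high), blunt corner at x = -22, y = +3 mm (10 mm high). Grip across x at y = +3 mm, low down; it may turn some 10 degrees as it settles between the pads
- stand: heavy grey ring-lamp stand, fixed to the table: base plate 110 (its x) x 250 (its y) x 16 mm, origin at the middle of its underside, z up. On it the specimen post (at its y = -70 mm) and the column (at its y = +80 mm, 22 mm thick, 110 mm high) that carries the swinging lamp arm; stand stands for all of these
- post_top (a point): centre of the specimen post's round rubber pad, 35 mm across (head below it 38 mm), 55 mm above the table; the place for the sherd
- column_axis (a point): on the vertical hinge axis of the lamp arm, 120 mm above the table; the hub round it is 36 mm across and reaches to 135 mm above the table
- lamp_arm (a joint): swing of the lamp arm about the column, rad: 0 = against its stop, the lamp's port straight over the specimen post; grows anticlockwise (seen from above) as the arm swings away; starts at 1.0 to 1.4, free range 0 to 1.7. Turns easily (0.05 N m, under 1 N at the pin) and stays where it is left
- lamp_pin (a point): point on the axis of the upright black pin on the lamp arm, by which it is swung: 12 mm thick, stands from the arm's top (126 mm above the table) to 155 mm; the point is at 142 mm, 72 mm from the hinge axis towards the lamp
- lamp_port (a point): centre of the upper mouth of the lamp's port: a plain vertical hole 18 mm across through the middle of the ring lamp (grey, 85 mm across, 16 mm thick, underside 112 mm and top 128 mm above the table); 150 mm from the hinge axis
- probe: cordless colour probe, loose, 90 g, standing upright in its charging stand: black square handle 24 x 24 x 60 mm with flat sides along its own x and y, and below it a steel snout 10 mm thick and 100 mm long. Origin: middle of the handle's underside, z up along handle and snout. Take it by two flat sides of the handle
- probe_tip (a point): end of the snout, on its axis, 100 mm below the handle
- probe_mid (a point): point on the snout's axis half way, 50 mm above the tip
- dock: the probe's charging stand, fixed: grey round foot 70 mm across and an upright tube 37 mm across with a 16 mm bore; the handle rests on the tube's top, 116 mm above the table, the snout hangs in the bore. Origin: middle of its underside
- red_sherd: bystander: small red-brown potsherd 28 x 33 x 11 mm; origins of the bystanders: under their middle
- dark_sherd: bystander: small dark potsherd 26 x 46 x 11 mm
- grey_sherd: bystander: small grey-brown potsherd 26 x 32 x 10 mm
- vial: bystander: standing sample vial 23 mm across, 61 mm high
- eraser: bystander: eraser 22 x 42 x 13 mm
Not all that is in view belongs to the job. Several things have the shape of the probe; the one meant has the colours described above.

How it is judged:
By the outcome, as a careful person would: the job done as asked, in the order asked, and still so for the second after the job is handed in, while the arm keeps its last pose, push and grip.
It also fails if it takes over 64 s, if anything falls off the work surface, if the arm or the gripper's body presses on something with over 40 N, if the wrist force passes 120 N, or if a joint passes its speed limit or range.

ROBOT

A 7-joint arm with a two-finger parallel gripper is mounted at the origin on the work surface; the furniture and walls round the work are solid. World frame = base frame: x ahead of the robot, y to its left, z up, the work surface at z = 0. Lengths are in m, angles in degrees, forces in N, time in s.
With the tool pointing down it reaches from about 0.425 to 0.875 m from the base axis. Payload 4.7 kg.
Tool frame: the origin (TCP) lies on the front face of the gripper's body, between the roots of the fingers; the fingertips stand 73 mm ahead of it and the grasp point (between the pads) lies 54 mm ahead of it (tip_extent is the distance from the TCP to the fingertips, in m); z points along the fingers, y is the line along which they close (so a half turn about z gives the same grasp; the last joint's range is limited). The gripper opens to 85 mm and grips with 20 to 120 N. Pads are 22 mm wide; open, the fingers measure 114 mm over their backs; the gripper's body (76 mm by 85 mm) begins 54 mm behind the grasp point. The pads swing forward as they close: fully open they stand 13 mm farther back than shut.
Start: joints at [0.808, 18.392, -4.016, 83.108, 1.295, 78.541, -3.26], TCP at [0.65, -0, 0.304] pointing down, gripper open.
Joint ranges: [-163.93, 163.93], [-17.29, 119.83], [-79.2, 71.16], [3.27, 140.29], [-89.18, 269.18], [5.43, 117.66], [-154.24, 154.24]. Speed limits (degrees/s): [147.25, 147.25, 180, 180, 180, 180, 180].

INTERFACE

Orientations are given as [roll, pitch, yaw] about the fixed x, y, z axes, in that order (R = Rz(yaw) Ry(pitch) Rx(roll)).
In Python, from workcell import get_state, grab_frame, camera_model, finish_job, tip_extent gives the robot as it stands.
- The arm moves only by the tool apply_moves, never from a script. Its argument "rows" is a list of rows, each a list of 7 numbers: the shift along the tool's x, y, z in units of 10 cm (1.0 is 10 cm), then the turn, a rotation vector about the tool's x, y, z in units of 60 degrees (1.0 is 60 degrees), then the opening, from 0 (shut) to 1 (fully open). In form: [[x, y, z, wx, wy, wz, jaw], ...]. A call has 1 to 8 rows; each row is the pose to reach, as a shift and turn from the pose commanded when the call began, along the tool's axes at that moment; what a row does not reach only later rows make up. A row lasts 1/12 s, in which the tool goes at most 41.7 mm and 7.16 degrees, less where a joint would pass 70% of its speed; a pose out of reach is approached as far as the arm can. A call with a number of a shift or a turn outside -1 to 1 is refused whole. A call with a gripper value outside its range is refused whole. The fingers move at their own pace and stop on an object; "grip_force" is the grip in N (left out, the last holds). Time passes only in rows, so rows that repeat a pose let the fingers close. It gives the time, the measured TCP pose, the force, the opening and the grip force at its end, in the units of the state.
- get_state(): the state, without advancing time (a new reading comes with each control period).
- grab_frame(name): name is "scene" or "side" or "wrist"; returns (picture, depth): 400x640x3 uint8, red, green, blue; 400x640 float32, m along the optical axis (not along the pixel's ray), 0 where there is no reading.
- camera_model(name): a dict with "intrinsics" (3x3 intrinsics, pixels), "world_from_camera" (4x4, takes a point from camera to world coordinates). Camera axes: x right, y up, looking along -z (the intrinsics and any distortion apply to the point x, -y, -z); pixel columns grow to the right and rows downward; lengths in m; the calibration is good to about 2 mm. A picture is of the moment at which its call begins: read the wrist's pose just before it. camera_model takes no time and is no camera call; for the wrist camera it gives the pose at the moment of the call.
- finish_job(): hands the job in; it is judged then, once.
The state is a dict: "time_s": time; "joint_positions": joint angles; "joint_vel": joint speeds; "tau": joint torques, N m; "tcp_pos": TCP position; "eef_rot": TCP orientation; "force": force on the tool from outside, world axes, zero at the start; "torque": the same for the moment, N m; "grip_width": opening from 0.0 (shut) to 1.0 (fully open); "grip_force": force on a finger pad.
Only numpy, scipy, OpenCV 4.12 (cv2) and the standard library are available. Lean on these libraries where they do the work, as an engineer would, in place of code of your own. Each camera call takes 0.05 s, during which the arm holds its last target. There are 200 camera calls.

## Working session

There is one attempt and no reset: what is moved stays moved. The work goes in short steps, Python scripts to look and compute and a tool call to move; the robot and the scene stay as the last step left them, time stands still between calls to the robot, and variables do not carry over. Pictures are saved under pics/ and viewed, at most 10 in all, crops included, and the job is handed in when it is done.

Besides the shell and the picture viewer there is one more tool, called as name(argument=value, ...), one argument or row to a line, values as JSON. apply_moves: Moves the arm, as the interface text tells. Its arguments: {"type":"object","properties":{"rows":{"type":"array","items":{"type":"array","items":{"type":"number"}}},"grip_force":{"type":"number"}},"required":["rows"]}

```bash
mkdir -p pics; ls
cat > h.py <<'E'
import numpy as np, cv2
from workcell import *
from scipy.spatial.transform import Rotation as R
def cap(n,f=None):
    m=camera_model(n); p,d=grab_frame(n)
    if f: cv2.imwrite('pics/'+f,p[:,:,::-1]); 
    np.savez('pics/'+n+'.npz',p=p,d=d,K=m['intrinsics'],T=m['world_from_camera'])
    return p,d,m
def cloud(n):
    z=np.load('pics/'+n+'.npz'); d=z['d'];K=z['K'];T=z['T']
    v,u=np.mgrid[0:400,0:640]
    X=np.stack([(u-K[0,2])/K[0,0]*d,-(v-K[1,2])/K[1,1]*d,-d],-1)
    return X@T[:3,:3].T+T[:3,3], z['p'], d
E
python3 - <<'E'
from h import *
for n in ['scene','side','wrist']:
    p,d,m=cap(n,n+'0.png'); print(n,m)
print(get_state(),tip_extent)
E
```

```text
pics
scene {'intrinsics': array([[513.62319702,   0.        , 315.18075235],
       [  0.        , 513.62319702, 197.29760959],
       [  0.        ,   0.        ,   1.        ]]), 'world_from_camera': array([[ 7.68250843e-01,  3.02098349e-01, -5.64382167e-01,
        -9.68999403e-02],
       [-6.40148876e-01,  3.62889648e-01, -6.77141433e-01,
        -8.39656707e-01],
       [ 2.45137358e-04,  8.81503086e-01,  4.72178196e-01,
         6.09895299e-01],
       [ 0.00000000e+00,  0.00000000e+00,  0.00000000e+00,
         1.00000000e+00]])}
side {'intrinsics': array([[376.93509799,   0.        , 317.85071567],
       [  0.        , 376.93509799, 202.6490091 ],
       [  0.        ,   0.        ,   1.        ]]), 'world_from_camera': array([[ 9.62081919e-01,  1.66628883e-01, -2.15947210e-01,
         3.33953486e-01],
       [-2.72760123e-01,  5.86150398e-01, -7.62908662e-01,
        -7.77109197e-01],
       [-5.45074999e-04,  7.92882417e-01,  6.09374414e-01,
         6.23101006e-01],
       [ 0.00000000e+00,  0.00000000e+00,  0.00000000e+00,
         1.00000000e+00]])}
wrist {'intrinsics
[... 539 characters left out ...]
joint_positions': array([ 0.80749204, 18.42763607, -4.01611825, 83.15759621,  1.29495005,
       78.54066024, -3.25913999]), 'joint_vel': array([-0.00394029, -0.01918405,  0.08764991, -0.14197192, -0.01746224,
       -0.05553051, -0.07516454]), 'tau': array([ 4.86840745e-04, -4.94090402e+01, -3.82246608e-01, -3.14684451e+01,
        1.31496685e-02,  8.20941757e-03, -6.77807677e-07]), 'tcp_pos': array([ 6.49708524e-01, -2.92888892e-05,  3.03104614e-01]), 'eef_rot': array([-1.79919321e+02,  4.77627960e-03,  9.00032839e+01]), 'force': array([1.06901165, 0.41345567, 0.38166004]), 'torque': array([-0.02894503, -0.04007599, -0.00086346]), 'grip_force': 0.0, 'grip_width': 0.9997558496404744} 0.0726
```

View pics/scene0.png

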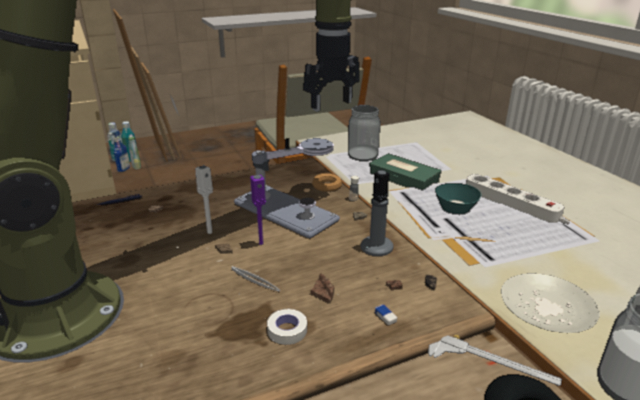

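View pics/side0.png

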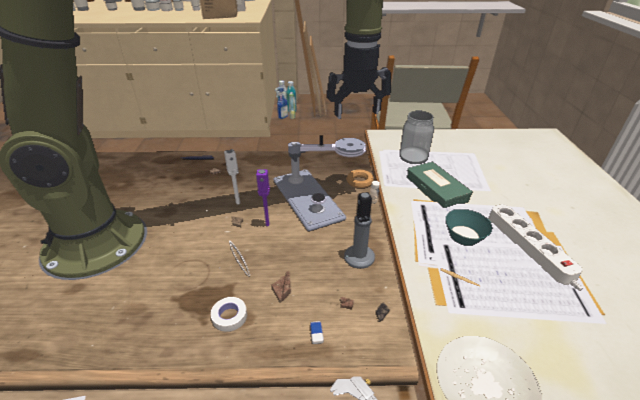

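The scene shows the sherd at (323,289), the dock with the black probe at (380,215), the stand's post at (307,205), the lamp at (316,146) and its hub at (261,158). The purple and grey probes are decoys. In the side view, the sherd is at (283,287), the dock at (361,240), the post at (317,205), the lamp at (350,146) and the hub at (295,150).

```bash
cat > m.py <<'E'
from h import *
for n in ['scene','side']:
    X,p,d=cloud(n)
    pts={'scene':dict(sherd=(323,289),post=(307,203),lamp=(316,146),hub=(261,156),handle=(381,175),foot=(378,250),eraser=(386,315),purple=(258,180)),
    'side':dict(sherd=(283,287),post=(317,204),lamp=(350,146),hub=(295,146),handle=(364,195),foot=(358,260),eraser=(317,332),pin=(321,140))}[n]
    for k,(u,v) in pts.items(): print(n,k,X[v,u].round(3),p[v,u])
    # lamp top
    roi=lambda zlo,zhi,x0,x1,y0,y1:(X[...,2]>zlo)&(X[...,2]<zhi)&(X[...,0]>x0)&(X[...,0]<x1)&(X[...,1]>y0)&(X[...,1]<y1)&(d>0)
    np.save
    m=roi(.008,.03,.45,.7,-.45,-.1)
    nn,l,s,c=cv2.connectedComponentsWithStats(m.astype(np.uint8))
    for i in range(1,nn):
        if s[i,4]>15: q=X[l==i]; print('  blob',c[i].round(),s[i,4],q.min(0).round(3),q.max(0).round(3))
E
python3 m.py
```

```text
scene sherd [ 0.399 -0.267  0.011] [92 68 53]
scene post [ 0.536 -0.052  0.054] [36 35 34]
scene lamp [0.652 0.056 0.127] [130 134 144]
scene hub [0.512 0.089 0.128] [65 67 71]
scene handle [ 0.58  -0.228  0.176] [25 26 28]
scene foot [ 0.571 -0.242  0.011] [125 129 130]
scene eraser [ 0.436 -0.391  0.012] [214 208 199]
scene purple [ 0.401 -0.065  0.159] [ 98  46 129]
  blob [314. 232.] 41 [ 0.497 -0.107  0.009] [ 0.534 -0.1    0.016]
  blob [377. 245.] 400 [ 0.554 -0.256  0.008] [ 0.621 -0.189  0.03 ]
  blob [431. 280.] 77 [ 0.564 -0.394  0.008] [ 0.591 -0.361  0.012]
  blob [395. 283.] 55 [ 0.506 -0.351  0.008] [ 0.531 -0.325  0.012]
side sherd [ 0.403 -0.27   0.016] [93 73 60]
side post [ 0.538 -0.048  0.037] [114 110 117]
side lamp [0.66  0.059 0.128] [145 146 162]
side hub [0.517 0.092 0.132] [82 83 90]
side handle [ 0.587 -0.221  0.178] [138 141 144]
side foot [ 0.579 -0.239  0.013] [135 138 143]
side eraser [ 0.443 -0.387  0.011] [ 73  97 168]
side pin [0.587 0.085 0.143] [18 19 24]
  blob [312. 227.] 26 [ 0.497 -0.106  0.008] [ 0.523 -0.1    0.015]
  blob [359. 257.] 416 [ 0.554 -0.254  0.008] [ 0.622 -0.189  0.03 ]
  blob [346. 302.] 88 [ 0.506 -0.349  0.008] [ 0.531 -0.321  0.013]
  blob [382. 310.] 135 [ 0.565 -0.392  0.008] [ 0.592 -0.357  0.013]
  blob [320. 325.] 16 [ 0.45  -0.387  0.01 ] [ 0.454 -0.365  0.014]
```

View pics/wrist0.png

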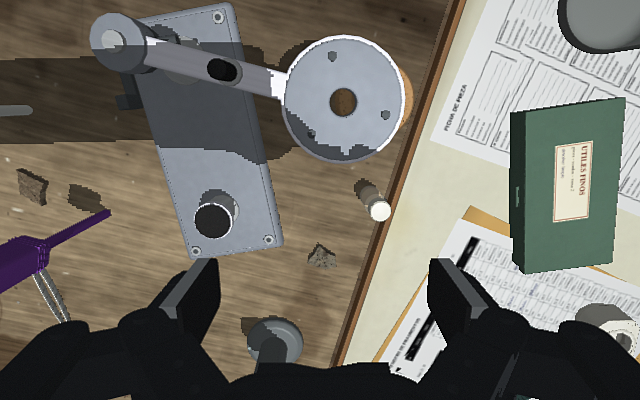

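The wrist view shows the post pad at (214,221), the port at (343,102), the hub top at (112,41) and the pin at (215,68). The stand's base plate is seen from above with corner screws at (218,16) and (268,240).

```bash
cat > m2.py <<'E'
from h import *
z=np.load('pics/wrist.npz');X,p,d=cloud('wrist')
def ray(u,v,h):
    K,T=z['K'],z['T'];r=T[:3,:3]@np.array([(u-K[0,2])/K[0,0],-(v-K[1,2])/K[1,1],-1.]);return T[:3,3]+r*(h-T[2,3])/r[2]
def comp(X,d,lo,hi,x0,x1,y0,y1):
    return (X[...,2]>lo)&(X[...,2]<hi)&(X[...,0]>x0)&(X[...,0]<x1)&(X[...,1]>y0)&(X[...,1]<y1)&(d>0)
print('port',ray(343,102,.128),'hub',ray(112,41,.135),'screws',ray(218,16,.016),ray(268,240,.016),ray(196,251,.016))
q=X[comp(X,d,.05,.06,.48,.6,-.1,.0)];print('post',len(q),cv2.minEnclosingCircle(q[:,:2].astype(np.float32)),q.mean(0))
q=X[comp(X,d,.1315,.138,.45,.56,.03,.14)];print('hub',len(q),cv2.minEnclosingCircle(q[:,:2].astype(np.float32)))
q=X[comp(X,d,.122,.131,.615,.75,-.05,.14)];print('lamp',len(q),cv2.minEnclosingCircle(q[:,:2].astype(np.float32)))
q=X[comp(X,d,.145,.165,.54,.62,.03,.14)];print('pin',len(q),q.mean(0) if len(q) else 0)
for n in ['scene','side']:
    X,p,d=cloud(n)
    q=X[comp(X,d,.006,.03,.33,.47,-.35,-.2)]
    print(n,'sherd',len(q),cv2.minAreaRect(q[:,:2].astype(np.float32)),q.max(0))
    q=X[comp(X,d,.172,.182,.54,.62,-.28,-.18)]
    if len(q): print('handle top',len(q),cv2.minAreaRect(q[:,:2].astype(np.float32)),q.mean(0))
    q=X[comp(X,d,.006,.014,.53,.64,-.28,-.16)]
    print('foot',len(q),cv2.minEnclosingCircle(q[:,:2].astype(np.float32)))
E
python3 m2.py
```

```text
port [0.66236441 0.06855737 0.128     ] hub [0.51683993 0.10552745 0.135     ] screws [0.55200323 0.14404804 0.016     ] [ 0.58809816 -0.07802578  0.016     ] [ 0.50771519 -0.09110533  0.016     ]
post 1145 ((0.5422060489654541, -0.042193926870822906), 0.019079964607954025) [ 0.54307762 -0.04090155  0.05526509]
hub 653 ((0.5177959203720093, 0.1053258404135704), 0.017104940488934517)
lamp 12312 ((0.658120334148407, 0.07101494818925858), 0.0470522865653038)
pin 421 [0.58776406 0.08756704 0.15442883]
scene sherd 390 ((0.3877454102039337, -0.23382782936096191), (0.05971919745206833, 0.1129697784781456), 30.55817222595215) [ 0.42337257 -0.20036895  0.02193902]
handle top 77 ((0.5873069763183594, -0.22307510673999786), (0.024749616160988808, 0.0242035910487175), 84.08731842041016) [ 0.58573446 -0.22411031  0.17506826]
foot 316 ((0.5862630009651184, -0.2233276665210724), 0.035423897206783295)
side sherd 340 ((0.38951072096824646, -0.23335812985897064), (0.0618475005030632, 0.10845869034528732), 30.875877380371094) [ 0.42269816 -0.20221083  0.02227114]
handle top 101 ((0.587261438369751, -0.22093157470226288), (0.02370365709066391, 0.02386871725320816), 0.26673561334609985) [ 0.58660932 -0.22287228  0.17631607]
foot 287 ((0.587740421295166, -0.22135700285434723), 0.03475428372621536)
```

apply_moves(
  rows=[
    [-1,-0.8,0.2,0,0,0,1],
    [-1,-0.8,0.2,0,0,0,1],
    [-1,-0.8,0.2,0,0,0,1],
    [-1,-0.8,0.2,0,0,0,1],
  ],
)

```text
time_s: 0.48
tcp_pos: [0.565, -0.1083, 0.2823]
eef_rot: [-179.7, 0.2, 89.4]
force: [0.6, -1.6, -0.0]
grip_width: 1.002
grip_force: 0.0
```

apply_moves(
  rows=[
    [-1,-0.8,0.2,0,0,0,1],
    [-1,-0.8,0.2,0,0,0,1],
    [-1,-0.8,0.2,0,0,0,1],
    [-1,-0.8,0.2,0,0,0,1],
  ],
)

```text
time_s: 0.82
tcp_pos: [0.4843, -0.2073, 0.2627]
eef_rot: [-179.7, 0.2, 89.4]
force: [-0.1, -1.3, 0.1]
grip_width: 1.002
grip_force: 0.0
```

apply_moves(
  rows=[
    [-1,-0.7,0.2,0,0,0,1],
    [-1,-0.7,0.2,0,0,0,1],
    [-1,-0.7,0.2,0,0,0,1],
    [-1,-0.7,0.2,0,0,0,1],
    [-1,-0.7,0.2,0,0,0,1],
  ],
)

```text
time_s: 1.23
tcp_pos: [0.4182, -0.3021, 0.2435]
eef_rot: [-179.9, -0.0, 89.7]
force: [1.1, 0.9, 0.8]
grip_width: 0.996
grip_force: 0.0
```

Run:
```python
from h import *
s=get_state();print(s['tcp_pos'],s['eef_rot'],s['joint_positions'].round(1))
p,d,m=cap('wrist'); X,p,d=cloud('wrist')
m=(X[...,2]>.004)&(X[...,2]<.03)&(abs(X[...,0]-.4)<.06)&(abs(X[...,1]+.268)<.06)&(d>0)
q=X[m];print(len(q),cv2.minAreaRect(q[:,:2].astype(np.float32)),q.max(0))
h=cv2.convexHull(q[:,:2].astype(np.float32));print(cv2.approxPolyDP(h,.003,True)[:,0].round(3).tolist())
cv2.imwrite('pics/w1.png',p[:,:,::-1])
```

```text
[ 0.41817228 -0.30207515  0.24352844] [-1.79944344e+02 -1.35851570e-02  8.96537428e+01] [ 23.5   4.3   9.9 106.9  -0.8  68.9  33.2]
2299 ((0.39196470379829407, -0.2364620864391327), (0.060478582978248596, 0.0993531346321106), 30.038734436035156) [ 0.42359245 -0.20859506  0.02233313]
[[0.41600000858306885, -0.2770000100135803], [0.4230000078678131, -0.23000000417232513], [0.3409999907016754, -0.20900000631809235], [0.38999998569488525, -0.2939999997615814]]
```

View pics/w1.png

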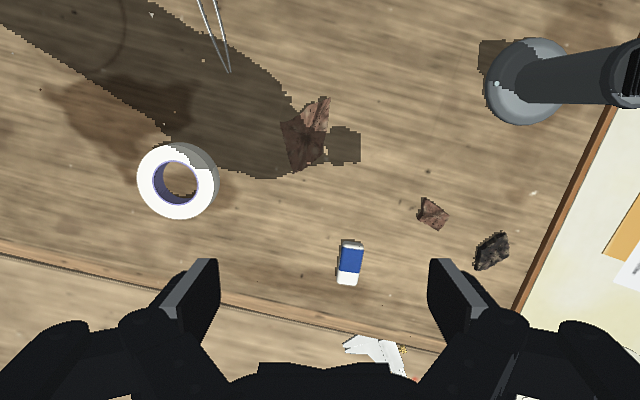

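The wrist view shows the sherd at (308,135), its blunt corner at left (282,130) and its long edge on the right. The tweezers at (215,40) sneaked into my mask, so I'll isolate the sherd.

Run:
```python
from h import *
X,p,d=cloud('wrist')
m=(X[...,2]>.003)&(X[...,2]<.03)&(abs(X[...,0]-.4)<.06)&(abs(X[...,1]+.268)<.06)&(d>0)
n,l,s,c=cv2.connectedComponentsWithStats(m.astype(np.uint8));i=1+s[1:,4].argmax()
q=X[l==i];Q=q[:,:2].astype(np.float32);r=cv2.minAreaRect(Q);print(len(q),s[i],r)
h=cv2.convexHull(Q);print((cv2.approxPolyDP(h,.002,True)[:,0]*1000).round(0).tolist())
print(cv2.minEnclosingTriangle(h))
c=cv2.resize(p[70:200,240:380],None,fx=5.5,fy=4.5*5.5/4.5,interpolation=cv2.INTER_CUBIC)[:600]
c=cv2.resize(p[85:185,250:370],None,fx=6,fy=6,interpolation=cv2.INTER_CUBIC)
cv2.imwrite('pics/c1.png',c[:,:,::-1])
```

```text
2297 [ 280   97   51   77 2297] ((0.40680330991744995, -0.2619628608226776), (0.04608571156859398, 0.055784400552511215), 12.306132316589355)
[[423.0, -230.0], [381.0, -250.0], [390.0, -294.0], [417.0, -276.0]]
(0.0024735182523727417, array([[[ 0.37946758, -0.24490027]],

       [[ 0.43623343, -0.22527361]],

       [[ 0.39720783, -0.32591507]]], dtype=float32))
```

View pics/c1.png

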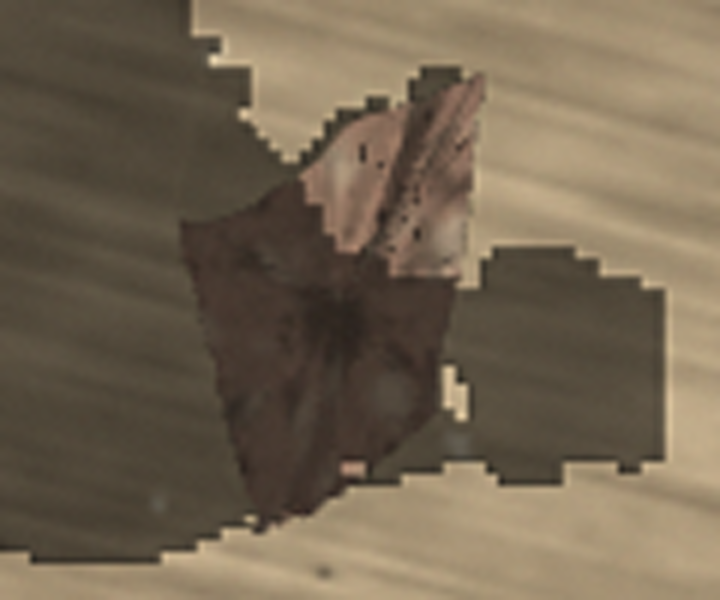

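Run:
```python
from h import *
X,p,d=cloud('wrist')
u=np.array([.458,.889]);n=np.array([.889,-.458]);c=np.array([.4015,-.2590])
P=X[...,:2]-c;a=P@n*1000;b=P@u*1000
print('c n/u',c@n,c@u)
for bb in range(44,-45,-4):
    r=[]
    for aa in range(-28,32,4):
        m=(abs(a-aa)<2)&(abs(b-bb)<2)&(d>0);r.append('%3.0f'%(1000*X[...,2][m].mean()) if m.any() else '  -')
    print('%4d'%bb,' '.join(r))
```

```text
c n/u 0.4755555 -0.04636399999999999
  44   0   1   1   0   0   0   0   0   0   1   0   1   0   1   1
  40   1   0   0   0   1   0   0   0   1   0   1   1   1   1   1
  36   0   0   0   1   0   0   0   1   3   3   1   1   0   0   0
  32   0   0   0   1   0   0   1   1  16  11   1   0   1   0   0
  28   0   1   0   0   0   0   1  11  19  17   1   0   1   0   0
  24   0   1   0   1   0   1   9  12  18  19   6   1   0   1   1
  20   0   0   0   0   1   7  11  12  18  19  13   1   1   1   1
  16   0   1   1   0   0   8  11  11  18  20  20   2   0   1   1
  12   0   0   0   0   3  11  11  12  16  19  20   9   1   0   0
   8   0   0   1   0  10  11  11  12  15  19  20  15   0   0   1
   4   1   0   0   5  12  11  11  12  15  19  20  18   0   0   1
   0   0   1   6  12  12  12  11  12  13  20  21  20   2   1   0
  -4   1   0  12  11  12  11  11  12  12  18  20  21   8   1   1
  -8   0   0   0  11  12  11  11  12  12  17  20  20  16   0   1
 -12   0   0   1   3  11  12  12  12  12  17  20  20  16   1   1
 -16   1   0   1   0   4  12  11  12  12  16  20  20   1   0   1
 -20   1   0   1   0   1   8  11  11  11  15 223  20   1 124 240
 -24  -0   0   1   1   0   0  10  11 207 250 225  83 241 244 234
 -28   0   0   0   0   1   0 214 251 251 215 230 245 236  82   0
 -32   0   0   1   1  12 239 246 237  11  11 222  24   0   1   1
 -36   1   0   1   1 106 219 212  13   3   6   1   1   0   1   1
 -40   0   1  66 216 223 218 191   1   0   1   0   1   0   1   1
 -44   0   1 213 219 206 206 179   0   1   1   0   1   0   1   0
```

Run:
```python
from h import *
for n in ['scene','side']:
    X,p,d=cloud(n)
    m=(d>0)&(abs(X[...,0]-.65)<.075)&(abs(X[...,1])<.03)&(X[...,2]>.2)&(X[...,2]<.3)
    q=X[m];print(n,len(q))
    for s in (-1,1):
        k=q[(q[:,0]-.65)*s>.01];print(s,np.sort(k[:,2])[:6].round(4),k[k[:,2]<.25].mean(0).round(3),k[:,0].min(),k[:,0].max())
```

```text
scene 567
-1 [0.2434 0.2434 0.244  0.2447 0.2451 0.2452] [ 0.601 -0.005  0.246] 0.5755009459870098 0.6159505240310312
1 [0.2418 0.2438 0.2439 0.244  0.244  0.2444] [ 0.693 -0.004  0.246] 0.6827079929636363 0.7214722148004216
side 442
-1 [0.2454 0.2457 0.247  0.2481 0.2491 0.2496] [ 0.601 -0.008  0.248] 0.5755443199539971 0.6139572062234918
1 [0.2454 0.2458 0.2465 0.2473 0.2481 0.2482] [ 0.692 -0.003  0.248] 0.6823313400095993 0.7231668405560128
```

apply_moves(
  rows=[
    [0.495,-0.175,0.5,0,0,0.13,1],
    [0.495,-0.175,0.5,0,0,0.13,1],
    [0.495,-0.175,1.0,0,0,0.13,1],
    [0.495,-0.175,1.0,0,0,0.13,1],
    [0.495,-0.175,1.0,0,0,0.13,1],
    [0.495,-0.175,1.0,0,0,0.13,1],
  ],
)

```text
time_s: 1.78
tcp_pos: [0.4036, -0.2505, 0.1448]
eef_rot: [180.0, 0.0, 82.3]
force: [1.2, -1.3, 0.3]
grip_width: 0.997
grip_force: 0.0
```

Run:
```python
from h import *
s=get_state();print(s['tcp_pos'],s['eef_rot'],s['joint_positions'].round(1),s['force'])
```

```text
[ 0.40360604 -0.25046759  0.14476779] [1.79978956e+02 1.59872485e-02 8.22655771e+01] [ 21.    5.5   7.9 118.1  -0.9  56.5  21.7] [ 1.16855271 -1.29112185  0.28538094]
```

apply_moves(
  rows=[
    [-0.02,-0.03,0.3,0,0,0,1],
    [-0.02,-0.03,0.5,0,0,0,1],
    [-0.02,-0.03,0.62,0,0,0,1],
    [-0.02,-0.03,0.68,0,0,0,0.8],
    [-0.02,-0.03,0.72,0,0,0,0.7],
    [-0.02,-0.03,0.72,0,0,0,0.6],
    [-0.02,-0.03,0.72,0,0,0,0.55],
  ],
  grip_force=25,
)

```text
time_s: 2.37
tcp_pos: [0.4004, -0.2528, 0.0732]
eef_rot: [179.9, 0.0, 82.2]
force: [-0.2, 0.3, -0.2]
grip_width: 0.55
grip_force: 0.0
```

apply_moves(
  rows=[
    [0,0,0,0,0,0,0.5],
    [0,0,0,0,0,0,0.45],
    [0,0,0,0,0,0,0.4],
    [0,0,0,0,0,0,0.35],
    [0,0,0,0,0,0,0.3],
    [0,0,0,0,0,0,0.3],
    [0,0,0,0,0,0,0.3],
    [0,0,0,0,0,0,0.3],
  ],
)

```text
time_s: 3.03
tcp_pos: [0.4005, -0.2527, 0.0733]
eef_rot: [179.8, 0.1, 82.2]
force: [0.3, 0.6, 5.7]
grip_width: 0.456
grip_force: 24.6
```

apply_moves(
  rows=[
    [0,0,-0.1,0,0,0,0.3],
    [0,0,-0.3,0,0,0,0.3],
    [0,0,-0.6,0,0,0,0.3],
    [0,0,-1.0,0,0,0,0.3],
    [0,0,-1.0,0,0,0,0.3],
    [0,0,-1.0,0,0,0,0.3],
  ],
  grip_force=30,
)

```text
time_s: 3.53
tcp_pos: [0.4005, -0.2529, 0.1748]
eef_rot: [179.7, 0.1, 82.2]
force: [-0.0, -0.3, -1.5]
grip_width: 0.452
grip_force: 30.3
```

Run:
```python
from h import *
s=get_state();print(s['tcp_pos'],s['eef_rot'],s['grip_width'],s['force'])
for n in ['scene','side','wrist']: cap(n)
P=[]
for n in ['scene','side','wrist']:
    X,p,d=cloud(n)
    m=(d>0)&(abs(X[...,0]-.4)<.05)&(abs(X[...,1]+.26)<.05)&(X[...,2]>.07)&(X[...,2]<.16)
    p16=p.astype(int); m&=(p16[...,0]-p16[...,2]>15)
    q=X[m];print(n,len(q))
    if len(q)>20: print(q.min(0),q.max(0));h=cv2.convexHull(q[:,:2].astype(np.float32));print((cv2.approxPolyDP(h,.003,True)[:,0]*1000).round(0).tolist())
    v,u=np.where(m)
    if n!='wrist' and len(v): print(u.min(),u.max(),v.min(),v.max())
a=np.load('pics/side.npz')['p'][170:310,220:360];b=np.load('pics/scene.npz')['p'][170:310,250:390]
cv2.imwrite('pics/l1.png',cv2.resize(np.hstack([a,b]),None,fx=2.8,fy=2.8,interpolation=cv2.INTER_CUBIC)[:,:,::-1])
```

```text
[ 0.40053545 -0.25285126  0.17483387] [1.79685218e+02 9.99337561e-02 8.21967019e+01] 0.45249828589793367 [-0.04615667 -0.25350548 -1.46849424]
scene 490
[ 0.36826293 -0.29710305  0.10000761] [ 0.44989436 -0.23612829  0.15823152]
[[450.0, -274.0], [413.0, -236.0], [368.0, -246.0], [369.0, -258.0], [391.0, -297.0]]
302 348 213 257
side 454
[ 0.3554965  -0.29448144  0.10022918] [ 0.44872595 -0.23178367  0.15971463]
[[449.0, -271.0], [439.0, -247.0], [419.0, -232.0], [361.0, -237.0], [355.0, -260.0], [389.0, -294.0]]
252 303 224 268
wrist 9615
[ 0.3555563  -0.29318602  0.09783345] [ 0.44998219 -0.22789168  0.15999609]
[[450.0, -266.0], [450.0, -247.0], [420.0, -228.0], [356.0, -234.0], [356.0, -259.0], [388.0, -293.0]]
```

View pics/l1.png

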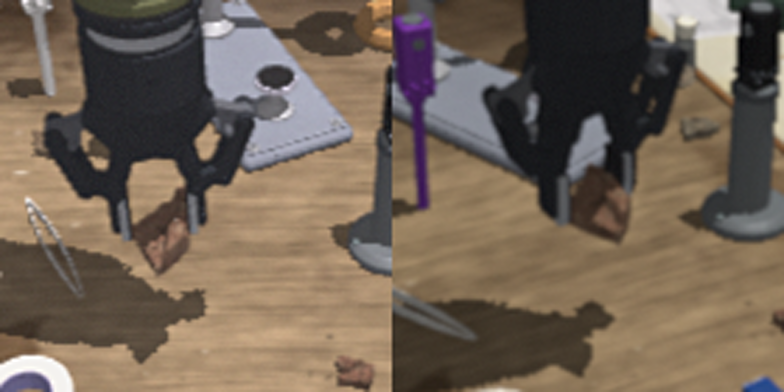

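The sherd is held between the pads in both crops. I'll check the tilt against the earlier height map.

Run:
```python
from h import *
X,p,d=cloud('wrist')
for xx in range(384,424,4):
    r=[]
    for yy in range(-296,-224,4):
        m=(abs(X[...,0]*1000-xx)<2)&(abs(X[...,1]*1000-yy)<2)&(d>0)&(X[...,2]<.135);r.append('%3.0f'%(1000*X[...,2][m].mean()-101.5) if m.any() else '  -')
    print(xx,' '.join(r))
```

```text
384   -   -   - -92 -52 -45 -28 -23 -24 -21 -18 -22 -17 -101 -101 -101 -101 -101
388   -   7   7   1 -23 -24 -22 -27 -18 -21 -27 -21 -14 -60 -101 -101 -101 -101
392   -   8   8   8  -4 -24 -24 -20 -22 -23 -21 -19 -22 -15 -101 -101 -101 -101
396   -  11  14  12  10   4 -18 -23 -20 -21 -20 -22 -21 -17 -32 -101 -101 -101
400   -   -  16  16  16  15   4 -15 -17 -22 -22 -18 -19 -21 -19 -30 -101 -101
404   -   -   -  17  17  17  15  -6 -15 -12 -11 -18 -21 -18 -21 -14 -53 -101
408   -   -   -   -  16  16  16  -9 -12  -7 -13 -11 -11 -13 -16 -18 -22 -101
412   -   -   -   -   -  14  16   7 -12 -12 -10 -14 -11 -11  -8 -13  -8 -101
416   -   -   -   -   -  13  13 -33  -8  -1  -1   1  -8 -14 -12 -12  -4 -32
420   -   -   -   -   -   -   -   - -101 -101 -101 -84  -8  12 -51 -33 -25 -15
```

Run:
```python
from h import *
X,p,d=cloud('wrist')
for xx in range(380,428,4):
    r=[]
    for yy in range(-296,-224,4):
        m=(abs(X[...,0]*1000-xx)<2)&(abs(X[...,1]*1000-yy)<2)&(d>0)&(X[...,2]<.127)&(X[...,2]>.08);r.append('%3.0f'%(1000*np.median(X[...,2][m])-101.5) if m.any() else '  -')
    print(xx,' '.join(r))
```

```text
380   -   -   -   -   -   -   -   -   8   9  10   9   7  15  15  16   -   -
384   -   -   -   6   7   8   8   8   8   9   8   8   4   -   -   -   -   -
388   -   7   7   8   8   8   8   8   8   8   8   9   8   5   -   -   -   -
392   -   8   8   8   8   8   8   8   8   8   8   8   8   6   -   -   -   -
396   -  11  15  13  10   8   8   9   9   9   8   8   8   8   5   -   -   -
400   -   -  16  16  17  15  13  10   9   8   9   9   8   8   8   6   -   -
404   -   -   -  17  17  17  17  15  15  13  11   9   9   8   8   7   3   -
408   -   -   -   -  16  16  16  17  17  17  15  15  13  11   9   8   4   -
412   -   -   -   -   -  14  16  17  17  16  16  16  16  16  15  13   8   -
416   -   -   -   -   -  13  13  13  17  17  18  17  17  16  16  16  15   8
420   -   -   -   -   -   -   -   -   -   -   -  18  20  17  16  16  16   9
424   -   -   -   -   -   -   -   -   -   -   -   -   -  16   -   -   -   -
```

apply_moves(
  rows=[
    [0.2,0.1,0,0,0,0,0.3],
    [0.5,0.25,0,0,0,0,0.3],
    [0.8,0.4,0,0,0,0,0.3],
    [1,0.5,0,0,0,0,0.3],
  ],
)

```text
time_s: 4.02
tcp_pos: [0.4628, -0.1567, 0.1703]
eef_rot: [-179.9, -0.1, 82.3]
force: [-0.1, 0.4, -0.9]
grip_width: 0.451
grip_force: 30.3
```

apply_moves(
  rows=[
    [0.3,0.15,0,0,0,0,0.3],
    [0.6,0.3,0,0,0,0,0.3],
    [0.9,0.4,0,0,0,0,0.3],
    [1,0.5,0,0,0,0,0.3],
    [1,0.5,0,0,0,0,0.3],
  ],
)

```text
time_s: 4.43
tcp_pos: [0.5266, -0.0636, 0.1704]
eef_rot: [-179.9, -0.1, 82.6]
force: [0.2, -0.2, -1.1]
grip_width: 0.452
grip_force: 30.3
```

apply_moves(
  rows=[
    [0.2,0.06,0.05,0,0,0,0.3],
    [0.354,0.116,0.15,0,0,0,0.3],
    [0.354,0.116,0.2,0,0,0,0.3],
    [0.354,0.116,0.2,0,0,0,0.3],
    [0.354,0.116,0.2,0,0,0,0.3],
  ],
)

```text
time_s: 4.85
tcp_pos: [0.5405, -0.0358, 0.1508]
eef_rot: [-179.8, 0.1, 82.1]
force: [-0.5, -0.1, -0.1]
grip_width: 0.451
grip_force: 30.4
```

Run:
```python
from h import *
s=get_state();print(s['tcp_pos'],s['eef_rot'],s['grip_width'],s['force'])
cap('wrist');p,d,m=cap('side');cap('scene')
X,p,d=cloud('wrist');t=s['tcp_pos']
m=(d>0)&(X[...,2]<t[2]-.048)&(X[...,2]>t[2]-.095)&(abs(X[...,0]-t[0])<.06)&(abs(X[...,1]-t[1])<.06)
n,l,st,c=cv2.connectedComponentsWithStats(m.astype(np.uint8))
for i in range(1,n):
  if st[i,4]>200: q=X[l==i];h=cv2.convexHull(q[:,:2].astype(np.float32));print(st[i],np.median(q[:,2]),(cv2.approxPolyDP(h,.003,True)[:,0]*1000).round(0).tolist())
for n in ['side','scene']:
  X,p,d=cloud(n); p=p.astype(int)
  m=(d>0)&(abs(X[...,0]-t[0])<.06)&(abs(X[...,1]-t[1])<.06)&(X[...,2]>.064)&(X[...,2]<.12)&(p[...,0]-p[...,2]>15)
  if m.any(): print(n,np.percentile(X[m][:,2],[0,2,5,50,100]))
```

```text
[ 0.54052944 -0.03575942  0.15078053] [-1.79835874e+02  8.06542440e-02  8.21050079e+01] 0.45090162966221664 [-0.48065543 -0.11757668 -0.08636715]
[  237   209   175   152 11201] 0.0901288723034403 [[574.0, -34.0], [562.0, -12.0], [508.0, -25.0], [529.0, -78.0], [554.0, -62.0]]
side [0.08013177 0.0811113  0.08277503 0.09035313 0.11895717]
scene [0.07719144 0.07888514 0.0794082  0.08938204 0.11772801]
```

apply_moves(
  rows=[
    [0.01,0.025,0.08,0,0,0,0.3],
    [0.01,0.025,0.15,0,0,0,0.3],
    [0.01,0.025,0.18,0,0,0,0.3],
    [0.01,0.025,0.195,0,0,0,0.3],
    [0.01,0.025,0.2,0,0,0,0.3],
    [0.01,0.025,0.2,0,0,0,0.3],
  ],
)

```text
time_s: 5.5
tcp_pos: [0.5443, -0.0334, 0.1317]
eef_rot: [-180.0, 0.0, 82.2]
force: [0.3, -0.4, -0.6]
grip_width: 0.451
grip_force: 30.3
```

apply_moves(
  rows=[
    [0,0,0.01,0,0,0,0.3],
    [0,0,0.015,0,0,0,0.3],
  ],
)

```text
time_s: 5.67
tcp_pos: [0.5446, -0.0334, 0.1306]
eef_rot: [180.0, 0.0, 82.2]
force: [0.1, -0.3, -2.2]
grip_width: 0.449
grip_force: 30.3
```

apply_moves(
  rows=[
    [0,0,0.005,0,0,0,0.3],
    [0,0,0.01,0,0,0,0.3],
  ],
)

```text
time_s: 5.83
tcp_pos: [0.5445, -0.0334, 0.1296]
eef_rot: [180.0, 0.0, 82.2]
force: [-0.8, -0.2, -1.2]
grip_width: 0.453
grip_force: 30.3
```

apply_moves(
  rows=[
    [-0.018,-0.013,0,0,0,0,0.3],
    [-0.018,-0.013,0.005,0,0,0,0.3],
    [-0.018,-0.013,0.01,0,0,0,0.3],
    [-0.018,-0.013,0.01,0,0,0,0.3],
  ],
)

```text
time_s: 6.17
tcp_pos: [0.5429, -0.0351, 0.1285]
eef_rot: [180.0, 0.0, 82.2]
force: [-0.3, -0.4, -0.5]
grip_width: 0.449
grip_force: 30.4
```

apply_moves(
  rows=[
    [0,0,0.005,0,0,0,0.3],
    [0,0,0.005,0,0,0,0.3],
  ],
)

```text
time_s: 6.33
tcp_pos: [0.5429, -0.0351, 0.1284]
eef_rot: [180.0, 0.0, 82.2]
force: [-1.3, -0.2, 3.9]
grip_width: 0.45
grip_force: 30.7
```

apply_moves(
  rows=[
    [0,0,0.005,0,0,0,0.3],
    [0,0,0.005,0,0,0,0.3],
  ],
)

```text
time_s: 6.5
tcp_pos: [0.5429, -0.0351, 0.1284]
eef_rot: [180.0, 0.0, 82.2]
force: [-3.4, -0.7, 7.0]
grip_width: 0.451
grip_force: 30.8
```

apply_moves(
  rows=[
    [0,0,-0.003,0,0,0,0.46],
    [0,0,-0.003,0,0,0,0.48],
    [0,0,-0.003,0,0,0,0.52],
    [0,0,-0.003,0,0,0,0.6],
    [0,0,-0.003,0,0,0,0.75],
    [0,0,-0.003,0,0,0,0.9],
    [0,0,-0.003,0,0,0,0.9],
  ],
)

```text
time_s: 7.08
tcp_pos: [0.5429, -0.0349, 0.1276]
eef_rot: [180.0, 0.0, 82.2]
force: [-0.1, -0.7, 0.4]
grip_width: 0.897
grip_force: 0.0
```

apply_moves(
  rows=[
    [0,0,-0.1,0,0,0,0.9],
    [0,0,-0.3,0,0,0,0.9],
    [0,0,-0.7,0,0,0,0.9],
    [0,0,-1.0,0,0,0,0.9],
    [0,0,-1.0,0,0,0,0.9],
    [0,0,-1.0,0,0,0,0.9],
  ],
)

```text
time_s: 7.58
tcp_pos: [0.5442, -0.035, 0.2309]
eef_rot: [179.7, -0.0, 82.2]
force: [-0.4, 0.3, -1.0]
grip_width: 0.898
grip_force: 0.0
```

Run:
```python
from h import *
s=get_state();print(s['tcp_pos'],s['eef_rot'],s['joint_positions'].round(1),s['grip_width'],s['force'])
cap('wrist','w2.png')
X,p,d=cloud('wrist')
m=(d>0)&(X[...,2]<.085)&(X[...,2]>.05)&(abs(X[...,0]-.5425)<.06)&(abs(X[...,1]+.042)<.06)
q=X[m];print(len(q));h=cv2.convexHull(q[:,:2].astype(np.float32));print((cv2.approxPolyDP(h,.003,True)[:,0]*1000).round(0).tolist())
h=q[:,2]*1000;print(np.percentile(h,[2,10,30,50,70,90,98]))
for xx in range(516,572,6):
    print(xx,' '.join('%3.0f'%(1000*np.median(k)) if len(k:=X[...,2][m&(abs(X[...,0]*1000-xx)<3)&(abs(X[...,1]*1000-yy)<3)]) else '  -' for yy in range(-84,0,6)))
```

```text
[ 0.54424199 -0.03500438  0.23089367] [ 1.79669334e+02 -2.83923834e-02  8.22022318e+01] [  4.4   8.5  -3.9 103.7   0.6  67.5  -7.4] 0.8981403952161736 [-0.40639312  0.26854204 -1.01824168]
3532
[[565.0, -12.0], [523.0, -32.0], [533.0, -76.0], [560.0, -58.0]]
[54.16975728 65.04122829 66.32663429 67.31369647 73.11742172 74.92686922
 76.03023334]
516   -   -   -   -   -   -   -   -   -   -   -   -   -   -
522   -   -   -   -   -   -   -  67  66  62   -   -   -   -
528   -   -   -  66  66  66  67  67  66  58   -   -   -   -
534   -  65  66  66  66  66  67  66  67  65  53   -   -   -
540   -   -  70  68  66  67  67  67  66  67  59   -   -   -
546   -   -  74  75  75  73  68  67  67  66  66  65   -   -
552   -   -   -  74  75  75  75  74  73  69  67  65   -   -
558   -   -   -   -  72  75  75  75  74  74  74  71  66   -
564   -   -   -   -   -   -   -  75  75  74  74  74  71   -
570   -   -   -   -   -   -   -   -   -   -   -   -   -   -
```

View pics/w2.png

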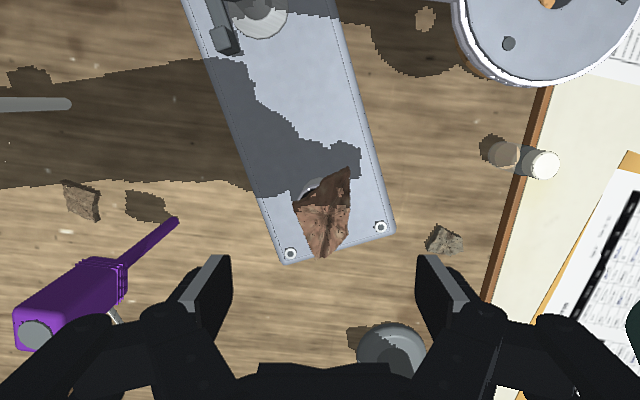

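The sherd lies flat and centred on the pad at about (325,205). Its displacement matches the commanded shift at all four corners. Next is the lamp pin.

apply_moves(
  rows=[
    [0.2,0.05,-0.1,0,0,-0.1,0.6],
    [0.5,0.1,-0.1,0,0,-0.22,0.4],
    [0.64,0.13,-0.1,0,0,-0.34,0.35],
    [0.64,0.13,-0.1,0,0,-0.46,0.35],
    [0.64,0.13,-0.1,0,0,-0.58,0.35],
    [0.64,0.13,-0.1,0,0,-0.7,0.35],
    [0.64,0.13,-0.1,0,0,-0.7,0.35],
    [0.64,0.13,-0.1,0,0,-0.7,0.35],
  ],
)

```text
time_s: 8.3
tcp_pos: [0.5637, 0.0266, 0.2364]
eef_rot: [-179.9, -0.1, 124.0]
force: [-0.7, -0.5, 0.1]
grip_width: 0.352
grip_force: 0.0
```

```bash
cat > go.py <<'E'
from h import *
import sys
def rel(x,y,z,yaw,s=None,p0=None):
    s=s or get_state(); R0=R.from_euler('xyz',s['eef_rot'],degrees=True)
    sh=R0.inv().apply(np.array([x,y,z])-s['tcp_pos'])*10
    rv=(R0.inv()*R.from_euler('xyz',[180,0,yaw],degrees=True)).as_rotvec(degrees=True)/60
    return sh.round(3),rv.round(3)
if __name__=='__main__':
    s=get_state();print(s['tcp_pos'],s['eef_rot'],s['joint_positions'].round(1),s['grip_width'],s['force'].round(1))
    a=list(map(float,sys.argv[1:]))
    for i in range(0,len(a),4): print(rel(*a[i:i+4]))
E
python3 go.py .588 .0875 .24 165.6
```

```text
[0.56374347 0.02656067 0.23640526] [-1.79879868e+02 -7.51150830e-02  1.24013601e+02] [  3.4  11.   -9.8 100.3   2.   69.   27. ] 0.3520872886656337 [-0.7 -0.5  0.1]
(array([ 0.369,  0.542, -0.037]), array([-0.001, -0.002, -0.693]))
```

apply_moves(
  rows=[
    [0.2,0.3,-0.03,0,0,-0.12,0.35],
    [0.37,0.54,-0.03,0,0,-0.24,0.35],
    [0.37,0.54,-0.03,0,0,-0.36,0.35],
    [0.37,0.54,-0.03,0,0,-0.48,0.35],
    [0.37,0.54,-0.03,0,0,-0.6,0.35],
    [0.37,0.54,-0.03,0,0,-0.69,0.35],
    [0.37,0.54,-0.03,0,0,-0.69,0.35],
    [0.37,0.54,-0.03,0,0,-0.69,0.35],
  ],
)

```text
time_s: 8.97
tcp_pos: [0.588, 0.0874, 0.2402]
eef_rot: [-180.0, -0.0, 165.3]
force: [0.0, -0.6, -0.8]
grip_width: 0.35
grip_force: 0.0
```

Run:
```python
from h import *
from go import rel
cap('scene');cap('side')
s=get_state();print(s['tcp_pos'],s['eef_rot'],s['joint_positions'].round(1))
for n in ['scene','side']:
    X,p,d=cloud(n)
    m=(d>0)&(X[...,2]>.131)&(X[...,2]<.156)&(abs(X[...,0]-.588)<.03)&(abs(X[...,1]-.0875)<.03); print(n,X[m].mean(0) if m.any() else 0,m.sum())
    v,u=np.where((d>0)&(abs(X[...,0]-s['tcp_pos'][0])<.07)&(abs(X[...,1]-s['tcp_pos'][1])<.07)&(X[...,2]>.157)&(X[...,2]<.2)); print(u.min(),u.max(),v.min(),v.max(), X[v,u][:,2].min())
print(rel(.588,.0875,.205,165.6))
a=np.load('pics/side.npz')['p'][70:220,240:400];b=np.load('pics/scene.npz')['p'][70:220,230:390]
cv2.imwrite('pics/l2.png',cv2.resize(np.hstack([a,b]),None,fx=2.5,fy=2.5,interpolation=cv2.INTER_CUBIC)[:,:,::-1])
```

```text
[0.58815219 0.08743762 0.24045321] [-1.79985875e+02 -2.25498446e-02  1.65381290e+02] [  2.9  14.7 -16.3  95.6   4.3  70.3  61. ]
scene [0.58432598 0.08307486 0.14403074] 49
280 295 119 136 0.16654410992184943
side [0.5851003  0.08357975 0.14428097] 36
317 325 124 136 0.1572161858884943
(array([0.001, 0.   , 0.355]), array([-0.   , -0.   , -0.004]))
```

View pics/l2.png

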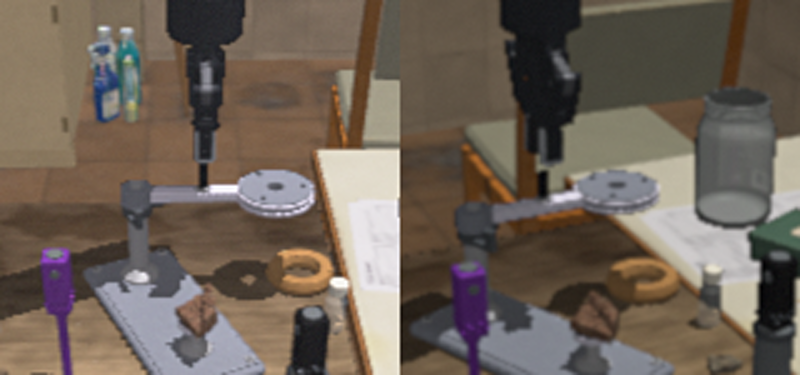

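The pin sits right below the slightly opened fingers: at (203,175) in the left crop and (542,185) in the right. I'll lower over it and push along its arc.

apply_moves(
  rows=[
    [0,0,0.1,0,0,0,0.35],
    [0,0,0.25,0,0,0,0.35],
    [0,0,0.35,0,0,0,0.35],
    [0,0,0.35,0,0,0,0.35],
    [0,0,0.35,0,0,0,0.35],
  ],
)

```text
time_s: 9.48
tcp_pos: [0.5878, 0.0875, 0.2047]
eef_rot: [-180.0, -0.1, 165.6]
force: [0.0, -0.0, 0.6]
grip_width: 0.352
grip_force: 0.0
```

Run:
```python
from h import *
from go import rel
s=get_state();print(s['tcp_pos'],s['eef_rot'],s['force'])
for f in range(-20,-63,-6):
    f=np.radians(f);print(rel(.5175+.072*np.cos(f),.106+.072*np.sin(f),.205,180+np.degrees(f),s))
```

```text
[0.58775501 0.08751921 0.20467911] [-1.79956204e+02 -1.07571592e-01  1.65564143e+02] [ 0.00729452 -0.03011684  0.6052088 ]
(array([ 0.01 , -0.066, -0.003]), array([-0.001, -0.002,  0.093]))
(array([ 0.021, -0.141, -0.003]), array([-0.001, -0.002,  0.193]))
(array([ 0.04 , -0.213, -0.003]), array([-0.001, -0.002,  0.293]))
(array([ 0.066, -0.284, -0.003]), array([-0.001, -0.002,  0.393]))
(array([ 0.1  , -0.351, -0.003]), array([-0.001, -0.002,  0.493]))
(array([ 0.141, -0.415, -0.003]), array([-0.001, -0.002,  0.593]))
(array([ 0.188, -0.474, -0.002]), array([-0.001, -0.001,  0.693]))
(array([ 0.241, -0.528, -0.002]), array([-0.001, -0.001,  0.793]))
```

apply_moves(
  rows=[
    [0.01,-0.066,0,0,0,0.093,0.35],
    [0.021,-0.141,0,0,0,0.193,0.35],
    [0.04,-0.213,0,0,0,0.293,0.35],
    [0.066,-0.284,0,0,0,0.393,0.35],
    [0.1,-0.351,0,0,0,0.493,0.35],
    [0.141,-0.415,0,0,0,0.593,0.35],
    [0.188,-0.474,0,0,0,0.693,0.35],
    [0.241,-0.528,0,0,0,0.793,0.35],
  ],
)

```text
time_s: 10.15
tcp_pos: [0.5527, 0.0425, 0.2067]
eef_rot: [179.8, 0.1, 117.7]
force: [2.0, 0.7, -0.8]
grip_width: 0.348
grip_force: 0.9
```

Run:
```python
from h import *
from go import rel
s=get_state();print(s['tcp_pos'],s['eef_rot'],s['force'])
for f in [-66,-70,-74,-78,-81,-83,-85,-87,-88,-89,-90]:
    f=np.radians(f);print(rel(.5175+.072*np.cos(f),.106+.072*np.sin(f),.205,180+np.degrees(f),s))
```

```text
[0.5526659  0.04246416 0.20670204] [1.79825620e+02 5.84402322e-02 1.17692160e+02] [ 2.04905613  0.65460735 -0.80935158]
(array([ 0.008, -0.063,  0.017]), array([0.003, 0.001, 0.062]))
(array([ 0.013, -0.113,  0.017]), array([0.003, 0.001, 0.128]))
(array([ 0.021, -0.162,  0.017]), array([0.003, 0.001, 0.195]))
(array([ 0.033, -0.211,  0.016]), array([0.003, 0.001, 0.262]))
(array([ 0.044, -0.247,  0.016]), array([0.003, 0.   , 0.312]))
(array([ 0.052, -0.271,  0.016]), array([0.003, 0.   , 0.345]))
(array([ 0.062, -0.294,  0.016]), array([0.003, 0.   , 0.378]))
(array([ 0.072, -0.317,  0.016]), array([0.003, 0.   , 0.412]))
(array([ 0.077, -0.328,  0.016]), array([0.003, 0.   , 0.428]))
(array([ 0.083, -0.34 ,  0.016]), array([0.003, 0.   , 0.445]))
(array([ 0.088, -0.351,  0.016]), array([0.003, 0.   , 0.462]))
```

apply_moves(
  rows=[
    [0.008,-0.063,0.01,0,0,0.062,0.35],
    [0.013,-0.113,0.01,0,0,0.128,0.35],
    [0.021,-0.162,0.01,0,0,0.195,0.35],
    [0.033,-0.211,0.01,0,0,0.262,0.35],
    [0.044,-0.247,0.01,0,0,0.312,0.35],
    [0.052,-0.271,0.01,0,0,0.345,0.35],
    [0.052,-0.271,0.01,0,0,0.345,0.35],
  ],
)

```text
time_s: 10.73
tcp_pos: [0.5257, 0.0342, 0.2058]
eef_rot: [179.9, 0.0, 97.2]
force: [0.1, -0.8, -0.1]
grip_width: 0.35
grip_force: 0.0
```

apply_moves(
  rows=[
    [0,-0.02,0,0,0,0.03,0.35],
    [0,-0.03,0,0,0,0.04,0.35],
    [0,-0.03,0,0,0,0.04,0.35],
  ],
)

```text
time_s: 10.98
tcp_pos: [0.5229, 0.0341, 0.2054]
eef_rot: [179.9, 0.0, 95.0]
force: [0.1, 0.3, 0.4]
grip_width: 0.35
grip_force: 0.3
```

apply_moves(
  rows=[
    [0,-0.01,0,0,0,0,0.35],
    [0,-0.02,0,0,0,0,0.35],
    [0,-0.02,0,0,0,0,0.35],
  ],
)

```text
time_s: 11.23
tcp_pos: [0.5204, 0.0337, 0.2048]
eef_rot: [180.0, 0.0, 94.9]
force: [0.7, 0.1, -0.3]
grip_width: 0.35
grip_force: 0.3
```

Run:
```python
from h import *
s=get_state();print(s['tcp_pos'],s['eef_rot'],s['force'],s['torque'],s['grip_width'])
for n in ['scene','side']:
    cap(n);X,p,d=cloud(n)
    m=(d>0)&(X[...,2]>.124)&(X[...,2]<.131)&(abs(X[...,0]-.545)<.07)&(X[...,1]<.0)&(X[...,1]>-.11)
    q=X[m];print(n,len(q),cv2.minEnclosingCircle(q[:,:2].astype(np.float32)))
```

```text
[0.52043807 0.03373997 0.20481541] [1.79997296e+02 3.52331957e-03 9.49441537e+01] [ 0.74482167  0.14910901 -0.31582381] [ 0.01913509 -0.14217326  0.01845269] 0.3504894792725373
scene 508 ((0.5399786829948425, -0.04388216510415077), 0.0445450134575367)
side 542 ((0.5417497754096985, -0.04233737662434578), 0.0441950224339962)
```

apply_moves(
  rows=[
    [0,-0.01,0,0,0,0,0.35],
    [0,-0.015,0,0,0,0,0.35],
    [0,-0.015,0,0,0,0,0.35],
  ],
)

```text
time_s: 11.58
tcp_pos: [0.5198, 0.0337, 0.2048]
eef_rot: [179.9, 0.0, 94.9]
force: [5.8, -0.1, -3.1]
grip_width: 0.355
grip_force: 2.5
```

apply_moves(
  rows=[
    [0,-0.01,0,0,0,0,0.35],
    [0,-0.015,0,0,0,0,0.35],
    [0,-0.015,0,0,0,0,0.35],
  ],
)

```text
time_s: 11.83
tcp_pos: [0.5195, 0.0337, 0.2048]
eef_rot: [179.7, -0.0, 94.9]
force: [9.1, 0.4, -7.2]
grip_width: 0.353
grip_force: 4.7
```

apply_moves(
  rows=[
    [0,0.04,0,0,0,0,0.35],
    [0,0.08,0,0,0,0,0.35],
    [0,0.08,0,0,0,0,0.35],
    [0,0.08,-0.2,0,0,0,0.35],
    [0,0.08,-0.4,0,0,0,0.35],
    [0,0.08,-0.7,0,0,0,0.35],
    [0,0.08,-1,0,0,0,0.35],
    [0,0.08,-1,0,0,0,0.35],
  ],
)

```text
time_s: 12.5
tcp_pos: [0.5275, 0.0346, 0.311]
eef_rot: [179.5, 0.0, 94.9]
force: [1.5, 0.8, 0.9]
grip_width: 0.349
grip_force: 0.0
```

Run:
```python
from h import *
s=get_state();print(s['tcp_pos'],s['eef_rot'],s['force'],s['joint_positions'].round(1))
cap('wrist','w3.png')
for n in ['wrist','scene','side']:
    if n!='wrist': cap(n)
    X,p,d=cloud(n)
    m=(d>0)&(X[...,2]>.122)&(X[...,2]<.132)&(abs(X[...,0]-.545)<.07)&(X[...,1]<-.0)&(X[...,1]>-.11)
    q=X[m];print(n,len(q),np.median(q[:,2]),cv2.minEnclosingCircle(q[:,:2].astype(np.float32)))
    q=X[(d>0)&(X[...,2]>.168)&(X[...,2]<.185)&(abs(X[...,0]-.587)<.03)&(abs(X[...,1]+.222)<.03)]
    if len(q): print('handle',len(q),np.median(q[:,2]),cv2.minAreaRect(q[:,:2].astype(np.float32)))
```

```text
[0.5275342  0.03457106 0.31104797] [1.79469479e+02 4.11009517e-03 9.49268474e+01] [1.53738957 0.78291461 0.94642001] [ 0.7  3.5 -7.6 99.9  0.5 76.2 -2.1]
wrist 5588 0.12863609623030967 ((0.5401611328125, -0.0418739914894104), 0.04375194013118744)
scene 552 0.12708948350043395 ((0.5393757224082947, -0.0438644215464592), 0.04496895894408226)
handle 107 0.1743485208829218 ((0.5871855616569519, -0.22256092727184296), (0.025309592485427856, 0.02631845884025097), 84.69517517089844)
side 558 0.1286256367533808 ((0.5381006002426147, -0.04426027461886406), 0.044515129178762436)
handle 124 0.175873922209469 ((0.5875493288040161, -0.22116492688655853), (0.025136088952422142, 0.023339780047535896), 89.04547119140625)
```

View pics/w3.png

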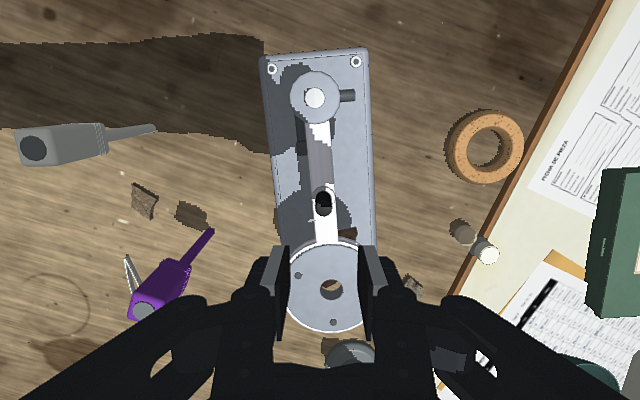

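The lamp ring now lies over the post: port at (331,289), pin at (323,203), hub at (315,97). Next I'll go above the dock.

Run:
```python
from h import *
from go import rel
z=np.load('pics/wrist.npz')
K,T=z['K'],z['T']
for u,v,h in [(331,289,.128),(315,97,.135),(323,203,.155)]:
    r=T[:3,:3]@np.array([(u-K[0,2])/K[0,0],-(v-K[1,2])/K[1,1],-1.]);print(T[:3,3]+r*(h-T[2,3])/r[2])
print(rel(.587,-.245,.33,90))
```

```text
[ 0.54173891 -0.0422311   0.128     ]
[0.51717463 0.10580462 0.135     ]
[0.52818246 0.03784766 0.155     ]
(array([-2.835,  0.377, -0.254]), array([-0.001,  0.   ,  0.082]))
```

apply_moves(
  rows=[
    [-0.3,0.04,-0.2,0,0,0.05,0.5],
    [-0.7,0.1,-0.2,0,0,0.08,0.6],
    [-1,0.14,-0.2,0,0,0.08,0.7],
    [-1,0.14,-0.2,0,0,0.08,0.7],
  ],
)

```text
time_s: 12.98
tcp_pos: [0.5475, -0.0725, 0.3229]
eef_rot: [-179.8, 0.2, 89.5]
force: [-1.3, -0.1, -0.2]
grip_width: 0.701
grip_force: 0.0
```

apply_moves(
  rows=[
    [-0.3,0.05,0,0,0,0,0.7],
    [-0.7,0.1,0,0,0,0,0.7],
    [-1,0.15,0,0,0,0,0.7],
    [-1,0.15,0,0,0,0,0.7],
  ],
)

```text
time_s: 13.32
tcp_pos: [0.5615, -0.1724, 0.3224]
eef_rot: [-179.8, 0.2, 89.5]
force: [-0.9, -0.7, 0.3]
grip_width: 0.698
grip_force: 0.0
```

apply_moves(
  rows=[
    [-0.3,0.05,0,0,0,0,0.7],
    [-0.6,0.1,0,0,0,0,0.7],
    [-0.83,0.15,0,0,0,0,0.7],
    [-0.83,0.15,0,0,0,0,0.7],
    [-0.83,0.15,0,0,0,0,0.7],
  ],
)

```text
time_s: 13.73
tcp_pos: [0.5774, -0.2481, 0.3225]
eef_rot: [-179.8, -0.1, 90.0]
force: [-0.1, 0.5, 0.2]
grip_width: 0.697
grip_force: 0.0
```

Run:
```python
from h import *
s=get_state();print(s['tcp_pos'],s['eef_rot'],s['force'],s['joint_positions'].round(1))
cap('wrist')
X,p,d=cloud('wrist')
m=(d>0)&(X[...,2]>.165)&(X[...,2]<.185)&(abs(X[...,0]-.587)<.03)&(abs(X[...,1]+.222)<.03)
q=X[m];print('handle',len(q),np.median(q[:,2]))
q=q[abs(q[:,2]-np.median(q[:,2]))<.004];print(cv2.minAreaRect(q[:,:2].astype(np.float32)),q.min(0),q.max(0))
c=p[100:300,220:420];cv2.imwrite('pics/c2.png',cv2.resize(c,None,fx=3,fy=3,interpolation=cv2.INTER_CUBIC)[:,:,::-1])
```

```text
[ 0.57743791 -0.24812501  0.32252204] [-1.79784976e+02 -7.22045253e-02  8.99507733e+01] [-0.0722947   0.46178927  0.23937082] [16.8 15.3  4.9 85.  -1.3 80.  21.8]
handle 1458 0.17668772023127827
((0.5888926386833191, -0.21929706633090973), (0.024122335016727448, 0.023873763158917427), 89.3326644897461) [ 0.57704026 -0.23140908  0.17272729] [ 0.6009316  -0.20718369  0.18016144]
```

View pics/c2.png

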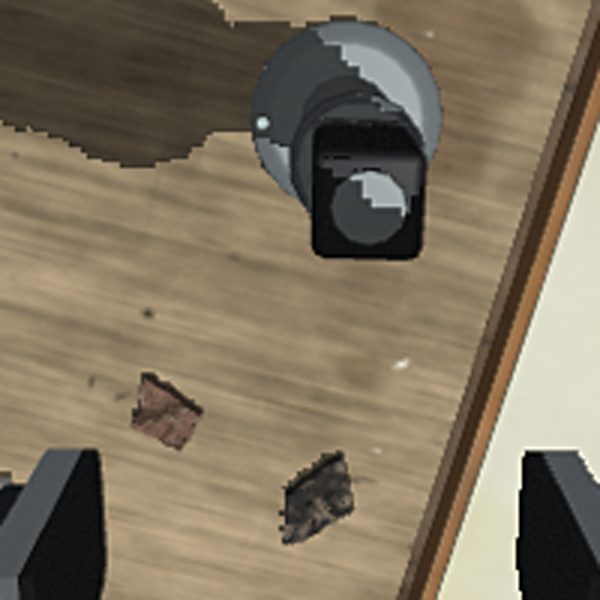

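The handle top is at about (368,200) in the crop, square to the world axes within a degree, with clear space around it.

apply_moves(
  rows=[
    [0.15,0.06,0,0,0,0,0.7],
    [0.27,0.105,0,0,0,0,0.7],
    [0.27,0.105,0,0,0,0,0.7],
    [0.27,0.105,0.2,0,0,0,0.7],
    [0.27,0.105,0.4,0,0,0,0.7],
    [0.27,0.105,0.4,0,0,0,0.7],
    [0.27,0.105,0.4,0,0,0,0.7],
  ],
)

```text
time_s: 14.37
tcp_pos: [0.5883, -0.2191, 0.2838]
eef_rot: [-179.9, -0.1, 90.2]
force: [0.3, 0.4, 1.2]
grip_width: 0.701
grip_force: 0.0
```

```bash
python3 go.py .588 -.221 .2 89.5
```

```text
[ 0.5882537  -0.21913325  0.2837757 ] [-1.79850736e+02 -5.67801978e-02  9.01975083e+01] [14.9 16.2  3.8 88.3 -1.1 75.7 19. ] 0.7005188069126859 [0.3 0.4 1.2]
(array([-0.019, -0.   ,  0.838]), array([-0.002, -0.001,  0.012]))
```

apply_moves(
  rows=[
    [-0.01,0,0.2,0,0,0.01,0.7],
    [-0.015,0,0.5,0,0,0.01,0.7],
    [-0.015,0,0.7,0,0,0.01,0.7],
    [-0.015,0,0.8,0,0,0.01,0.7],
    [-0.015,0,0.83,0,0,0.01,0.6],
    [-0.015,0,0.83,0,0,0.01,0.5],
    [-0.015,0,0.83,0,0,0.01,0.4],
  ],
)

```text
time_s: 14.95
tcp_pos: [0.5898, -0.2219, 0.2036]
eef_rot: [179.8, 0.0, 89.5]
force: [-0.1, -1.0, 0.7]
grip_width: 0.406
grip_force: 0.0
```

apply_moves(
  rows=[
    [0,0,0,0,0,0,0.35],
    [0,0,0,0,0,0,0.3],
    [0,0,0,0,0,0,0.27],
    [0,0,0,0,0,0,0.2],
    [0,0,0,0,0,0,0.15],
    [0,0,0,0,0,0,0.15],
    [0,0,0,0,0,0,0.15],
  ],
  grip_force=50,
)

```text
time_s: 15.53
tcp_pos: [0.5895, -0.2219, 0.2034]
eef_rot: [179.9, 0.0, 89.5]
force: [0.0, -0.2, 4.8]
grip_width: 0.271
grip_force: 48.9
```

apply_moves(
  rows=[
    [0,0,-0.05,0,0,0,0.15],
    [0,0,-0.15,0,0,0,0.15],
    [0,0,-0.35,0,0,0,0.15],
    [0,0,-0.6,0,0,0,0.15],
    [0,0,-0.85,0,0,0,0.15],
    [0,0,-1,0,0,0,0.15],
    [0,0,-1,0,0,0,0.15],
  ],
)

```text
time_s: 16.12
tcp_pos: [0.5903, -0.2222, 0.3067]
eef_rot: [179.6, 0.1, 89.5]
force: [-0.1, 0.4, -0.7]
grip_width: 0.271
grip_force: 49.0
```

apply_moves(
  rows=[
    [0,0,-0.15,0,0,0,0.15],
    [0,0,-0.3,0,0,0,0.15],
    [0,0,-0.4,0,0,0,0.15],
    [0,0,-0.4,0,0,0,0.15],
    [0,0,-0.4,0,0,0,0.15],
  ],
)

```text
time_s: 16.53
tcp_pos: [0.5888, -0.2216, 0.3413]
eef_rot: [-180.0, -0.0, 89.5]
force: [-0.0, -0.2, -1.2]
grip_width: 0.277
grip_force: 49.1
```

```bash
cat > probe.py <<'E'
from h import *
def snout(n,t):
    X,p,d=cloud(n); p=p.astype(int)
    m=(d>0)&(abs(X[...,0]-t[0])<.03)&(abs(X[...,1]-t[1])<.03)&(X[...,2]<t[2]-.085)&(X[...,2]>t[2]-.2)
    m&=(X[...,2]>.135)
    T=np.load('pics/'+n+'.npz')['T']; q=X[m]
    # surface -> axis: push 5 mm*pi/4 away from the camera horizontally
    v=T[:2,3]-t[:2];v/=np.linalg.norm(v); 
    print(n,len(q),'zmin',np.sort(q[:,2])[:3].round(4))
    zs=q[:,2]
    for a,b in [(zs.min(),zs.min()+.02),(zs.min()+.03,zs.min()+.06),(zs.min()+.06,zs.min()+.1)]:
        k=q[(zs>=a)&(zs<b)]
        if len(k)>3: print('  z%.3f'%k[:,2].mean(),'axis',(k[:,:2].mean(0)-v*.0042).round(4),'rel tcp',((k[:,:2].mean(0)-v*.0042)-t[:2]).round(4),len(k), 'perp err', )
if __name__=='__main__':
    s=get_state();t=s['tcp_pos'];print(t,s['eef_rot'],s['grip_width'])
    for n in ['scene','side']: cap(n);snout(n,t)
E
python3 probe.py; python3 go.py .542 -.042 .35 89.5
```

```text
[ 0.58880946 -0.22161083  0.34134824] [-1.79999389e+02 -2.03196304e-04  8.95229831e+01] 0.27739868695691067
scene 249 zmin [0.1532 0.1546 0.1553]
  z0.164 axis [ 0.5893 -0.22  ] rel tcp [0.0005 0.0016] 43 perp err
  z0.199 axis [ 0.5893 -0.22  ] rel tcp [0.0005 0.0016] 70 perp err
  z0.234 axis [ 0.5891 -0.2203] rel tcp [0.0003 0.0013] 101 perp err
side 209 zmin [0.1557 0.1576 0.158 ]
  z0.165 axis [ 0.5875 -0.2182] rel tcp [-0.0013  0.0034] 37 perp err
  z0.200 axis [ 0.5876 -0.2181] rel tcp [-0.0012  0.0035] 64 perp err
  z0.234 axis [ 0.5878 -0.2192] rel tcp [-0.001   0.0025] 87 perp err
[ 0.58841654 -0.22147826  0.34026356] [-1.79885216e+02 -3.40730721e-02  8.95233670e+01] [14.9 14.9  4.1 83.4 -1.1 81.8 18.5] 0.2773747684915836 [ 0.1  0.1 -0.6]
(array([ 1.791, -0.479, -0.095]), array([-0.002, -0.001,  0.   ]))
```

```bash
cat > port.py <<'E'
from h import *
def port(n):
    X,p,d=cloud(n);z=np.load('pics/'+n+'.npz');K,T=z['K'],z['T']
    top=((d>0)&(abs(X[...,2]-.128)<.004)&(np.hypot(X[...,0]-.542,X[...,1]+.042)<.05)).astype(np.uint8)
    h=cv2.convexHull(np.argwhere(top)[:,::-1].astype(np.int32)); f=np.zeros_like(top);cv2.fillConvexPoly(f,h,1)
    hole=(f&~top&1).astype(np.uint8); nn,l,s,c=cv2.connectedComponentsWithStats(hole,connectivity=4)
    for i in np.argsort(-s[1:,4])[:2]+1:
        v,u=np.where(l==i)
        D=np.stack([(u-K[0,2])/K[0,0],-(v-K[1,2])/K[1,1],-np.ones(len(u))],1)@T[:3,:3].T
        P=T[:3,3]+D*((.128-T[2,3])/D[:,2])[:,None]
        print(n,'hole',s[i],P[:,:2].mean(0).round(4),np.ptp(P[:,:2],axis=0).round(4))
    q=X[top>0];print('  rim mid',((q.min(0)+q.max(0))/2).round(4),np.ptp(q,axis=0).round(3))
if __name__=='__main__':
    for n in ['scene','side']: port(n)
E
python3 port.py
```

```text
scene hole [304 171   7   3  14] [ 0.5396 -0.0483] [0.0148 0.0109]
scene hole [293 165   7   2   8] [ 0.5439 -0.003 ] [0.0104 0.0086]
  rim mid [ 0.54   -0.0407  0.1275] [0.082 0.094 0.007]
side hole [314 172   7   3  13] [ 0.54   -0.0459] [0.0139 0.0098]
side hole [304 164   4   4   8] [ 0.521  -0.0032] [0.0106 0.0122]
  rim mid [ 0.5409 -0.0401  0.1278] [0.083 0.093 0.007]
```

apply_moves(
  rows=[
    [0.2,-0.06,0,0,0,0,0.15],
    [0.5,-0.14,0,0,0,0,0.15],
    [0.8,-0.22,0,0,0,0,0.15],
    [0.9,-0.25,0,0,0,0,0.15],
    [0.9,-0.25,0,0,0,0,0.15],
  ],
)

```text
time_s: 17.05
tcp_pos: [0.5642, -0.1272, 0.3409]
eef_rot: [-179.9, -0.1, 89.9]
force: [0.2, -0.1, -0.2]
grip_width: 0.275
grip_force: 49.3
```

```bash
python3 go.py .5422 -.0435 .341 89.5
```

```text
[ 0.56417546 -0.12715726  0.34091935] [-1.79922152e+02 -1.13775119e-01  8.98740836e+01] [ 9.5  8.8  0.8 90.5 -0.2 80.7 10.1] 0.2754301765433805 [ 0.2 -0.1 -0.2]
(array([ 0.836, -0.222,  0.001]), array([-0.001, -0.002,  0.006]))
```

apply_moves(
  rows=[
    [0.2,-0.06,0,0,0,0,0.15],
    [0.5,-0.14,0,0,0,0,0.15],
    [0.75,-0.2,0,0,0,0,0.15],
    [0.836,-0.222,0,0,0,0,0.15],
    [0.836,-0.222,0,0,0,0,0.15],
    [0.836,-0.222,0,0,0,0,0.15],
    [0.836,-0.222,0,0,0,0,0.15],
  ],
)

```text
time_s: 17.63
tcp_pos: [0.5433, -0.0502, 0.3414]
eef_rot: [-180.0, 0.1, 89.3]
force: [0.2, -0.4, -0.3]
grip_width: 0.271
grip_force: 49.3
```

```bash
python3 probe.py
python3 - <<'E'
from h import *
cap('wrist')
def crop(n,x,y,w,h,f): return cv2.resize(np.load('pics/%s.npz'%n)['p'][y:y+h,x:x+w],None,fx=f,fy=f,interpolation=cv2.INTER_CUBIC)
a=crop('scene',275,120,64,75,6); b=crop('side',285,120,64,75,6)
cv2.imwrite('pics/c3.png',np.hstack([a,b])[:,:,::-1])
E
```

```text
[ 0.5432857  -0.05019002  0.34140525] [-1.79986208e+02  7.85244191e-02  8.93454077e+01] 0.2708983010461296
scene 185 zmin [0.1552 0.1561 0.1563]
  z0.165 axis [ 0.5434 -0.0491] rel tcp [0.0001 0.0011] 35 perp err
  z0.200 axis [ 0.5437 -0.0489] rel tcp [0.0005 0.0013] 53 perp err
  z0.236 axis [ 0.5431 -0.0499] rel tcp [-0.0002  0.0003] 75 perp err
side 155 zmin [0.1541 0.1559 0.1574]
  z0.165 axis [ 0.5422 -0.0471] rel tcp [-0.001   0.0031] 28 perp err
  z0.199 axis [ 0.5422 -0.0471] rel tcp [-0.0011  0.0031] 47 perp err
  z0.235 axis [ 0.5423 -0.0478] rel tcp [-0.001   0.0024] 64 perp err
```

View pics/c3.png

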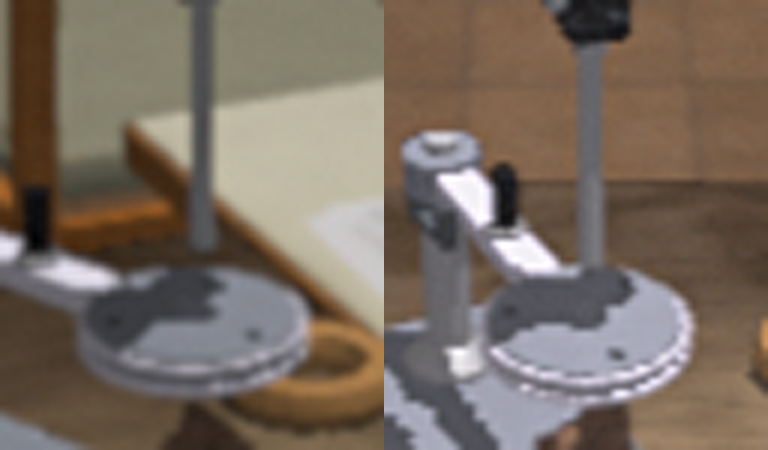

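```bash
cat > rim.py <<'E'
from h import *
from scipy.optimize import least_squares
def rim(n):
    X,p,d=cloud(n);z=np.load('pics/'+n+'.npz');K,T=z['K'],z['T']
    top=((d>0)&(X[...,2]>.1255)&(X[...,2]<.134)&(np.hypot(X[...,0]-.542,X[...,1]+.042)<.055)).astype(np.uint8)
    c,_=cv2.findContours(top,cv2.RETR_EXTERNAL,cv2.CHAIN_APPROX_NONE);c=max(c,key=len)[:,0]
    u,v=c.T
    D=np.stack([(u-K[0,2])/K[0,0],-(v-K[1,2])/K[1,1],-np.ones(len(u))],1)@T[:3,:3].T
    P=(T[:3,3]+D*((.128-T[2,3])/D[:,2])[:,None])[:,:2]
    a=np.degrees(np.arctan2(P[:,1]+.042,P[:,0]-.542)); P=P[abs(a-100)>30]
    f=lambda q:np.hypot(P[:,0]-q[0],P[:,1]-q[1])-q[2]
    r=least_squares(f,[.542,-.042,.0425],loss='soft_l1',f_scale=.001);print(n,len(P),r.x.round(4),'res',np.abs(r.fun).mean().round(4))
for n in ['scene','side']: rim(n)
E
python3 rim.py
python3 - <<'E'
import cv2,numpy as np
p=np.load('pics/wrist.npz')['p'];cv2.imwrite('pics/w4.png',p[:,:,::-1])
E
```

```text
scene 83 [ 0.5393 -0.0481  0.0393] res 0.0018
side 68 [ 0.5406 -0.0453  0.0404] res 0.0013
```

View pics/w4.png

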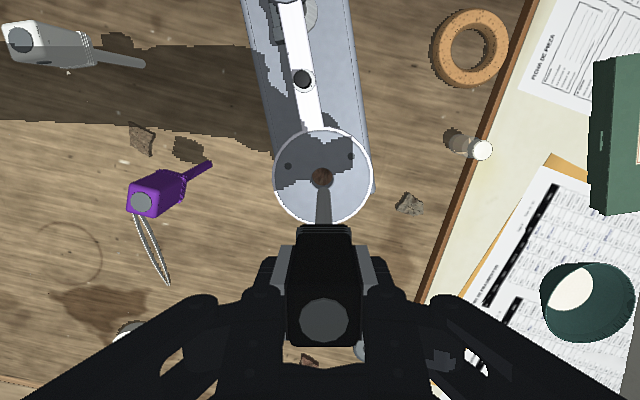

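The wrist view shows both the snout (tip about (322,190)) and the port (about (322,178)), so one camera can align them. I've now viewed 12 pictures, over the limit of 10, so I'll view no more and use numeric measurements from here on.

```bash
cat > al.py <<'E'
from h import *
def al(show=False):
    s=get_state();t=s['tcp_pos'];cap('wrist')
    X,p,d=cloud('wrist');z=np.load('pics/wrist.npz');K,T=z['K'],z['T']
    def ray(u,v,h):
        D=np.stack([(u-K[0,2])/K[0,0],-(v-K[1,2])/K[1,1],-np.ones(len(u))],1)@T[:3,:3].T
        return (T[:3,3]+D*((h-T[2,3])/D[:,2])[:,None])[:,:2]
    print('tcp',t.round(4),s['eef_rot'].round(2),s['force'].round(1))
    # snout points
    sn=(d>0)&(np.hypot(X[...,0]-t[0],X[...,1]-t[1]-.003)<.02)&(X[...,2]>.133)&(X[...,2]<t[2]-.09)
    v,u=np.where(sn);print('snout px',len(v),u.min(),u.max(),v.min(),v.max(),'z',X[sn][:,2].min().round(4))
    q=X[sn]
    for lo in np.arange(.135,.25,.015):
        k=q[(q[:,2]>=lo)&(q[:,2]<lo+.015)]
        if len(k)>4: print('  z%.3f n%d x mid %.4f (w %.4f) ymax %.4f ymean %.4f'%(k[:,2].mean(),len(k),(k[:,0].min()+k[:,0].max())/2,np.ptp(k[:,0]),k[:,1].max(),k[:,1].mean()))
    # lamp circle & hole
    top=((d>0)&(abs(X[...,2]-.128)<.005)&(np.hypot(X[...,0]-.542,X[...,1]+.042)<.055)).astype(np.uint8)
    hole=(np.hypot(*(np.moveaxis(ray(*[a.ravel() for a in np.mgrid[0:640,0:400]],.128).reshape(640,400,2),-1,0)-np.array([.542,-.042])[:,None,None])).T<.02)&(top==0)
    n,l,st,c=cv2.connectedComponentsWithStats((hole&~sn).astype(np.uint8))
    for i in range(1,n):
        if st[i,4]>20:
            v,u=np.where(l==i);P=ray(u,v,.128);print('hole',st[i],P.mean(0).round(4),'x',P[:,0].min().round(4),P[:,0].max().round(4),'y',P[:,1].min().round(4),P[:,1].max().round(4),'z',np.median(X[l==i][:,2]).round(3))
    v,u=np.where(top>0);P=ray(u,v,.128);P=P[abs(np.degrees(np.arctan2(P[:,1]+.042,P[:,0]-.542))-100)>20]
    print('rim x',P[:,0].min().round(4),P[:,0].max().round(4),'mid',((P[:,0].min()+P[:,0].max())/2).round(4))
al()
E
python3 al.py
```

```text
tcp [ 0.5433 -0.0495  0.3415] [-1.7999e+02  3.0000e-02  8.9360e+01] [-0.4 -0.2 -1.5]
snout px 537 315 332 187 223 z 0.1563
  z0.161 n34 x mid 0.5431 (w 0.0097) ymax -0.0416 ymean -0.0430
  z0.172 n72 x mid 0.5431 (w 0.0094) ymax -0.0416 ymean -0.0429
  z0.188 n85 x mid 0.5428 (w 0.0095) ymax -0.0413 ymean -0.0428
  z0.202 n105 x mid 0.5431 (w 0.0097) ymax -0.0414 ymean -0.0429
  z0.218 n132 x mid 0.5430 (w 0.0099) ymax -0.0414 ymean -0.0429
  z0.231 n109 x mid 0.5430 (w 0.0096) ymax -0.0414 ymean -0.0426
hole [312 168  21  20 327] [ 0.5419 -0.0415] x 0.5336 0.5502 y -0.0495 -0.0335 z 0.068
rim x 0.5003 0.5834 mid 0.5419
```

apply_moves(
  rows=[
    [0.03,-0.01,0,0,0,0,0.15],
    [0.047,-0.011,0,0,0,0,0.15],
    [0.047,-0.011,0,0,0,0,0.15],
    [0.047,-0.011,0,0,0,0,0.15],
    [0.047,-0.011,0,0,0,0,0.15],
    [0.047,-0.011,0,0,0,0,0.15],
  ],
)

```text
time_s: 18.33
tcp_pos: [0.542, -0.0429, 0.3418]
eef_rot: [180.0, 0.0, 89.5]
force: [-0.3, 0.1, -0.6]
grip_width: 0.274
grip_force: 49.3
```

```bash
python3 al.py
```

```text
tcp [ 0.542  -0.0429  0.3418] [179.99   0.    89.52] [-0.3  0.1 -0.6]
snout px 540 315 332 187 223 z 0.1573
  z0.161 n31 x mid 0.5419 (w 0.0097) ymax -0.0349 ymean -0.0364
  z0.172 n74 x mid 0.5419 (w 0.0095) ymax -0.0348 ymean -0.0363
  z0.188 n88 x mid 0.5418 (w 0.0099) ymax -0.0349 ymean -0.0362
  z0.203 n106 x mid 0.5419 (w 0.0097) ymax -0.0348 ymean -0.0363
  z0.218 n130 x mid 0.5418 (w 0.0099) ymax -0.0347 ymean -0.0363
  z0.231 n111 x mid 0.5418 (w 0.0096) ymax -0.0349 ymean -0.0359
hole [313 176  22  17 235] [ 0.542  -0.0398] x 0.5332 0.5507 y -0.0474 -0.0336 z 0.068
rim x 0.5004 0.5834 mid 0.5419
```

apply_moves(
  rows=[
    [-0.022,0,0,0,0,0,0.15],
    [-0.022,0,0.05,0,0,0,0.15],
    [-0.022,0,0.1,0,0,0,0.15],
    [-0.022,0,0.1,0,0,0,0.15],
    [-0.022,0,0.1,0,0,0,0.15],
  ],
)

```text
time_s: 18.8
tcp_pos: [0.5417, -0.0452, 0.331]
eef_rot: [-179.9, -0.0, 89.5]
force: [-0.1, -0.2, -1.0]
grip_width: 0.275
grip_force: 49.3
```

```bash
python3 al.py; python3 go.py .542 -.045 .27 89.5
```

```text
tcp [ 0.5417 -0.0452  0.331 ] [-179.93   -0.     89.52] [-0.1 -0.2 -1. ]
snout px 540 315 332 187 223 z 0.1465
  z0.148 n16 x mid 0.5413 (w 0.0097) ymax -0.0375 ymean -0.0386
  z0.158 n67 x mid 0.5413 (w 0.0096) ymax -0.0370 ymean -0.0384
  z0.173 n84 x mid 0.5411 (w 0.0095) ymax -0.0370 ymean -0.0383
  z0.188 n101 x mid 0.5413 (w 0.0098) ymax -0.0370 ymean -0.0385
  z0.203 n117 x mid 0.5411 (w 0.0096) ymax -0.0371 ymean -0.0383
  z0.217 n138 x mid 0.5414 (w 0.0098) ymax -0.0370 ymean -0.0383
  z0.226 n17 x mid 0.5414 (w 0.0048) ymax -0.0370 ymean -0.0375
hole [314 176  22  18 247] [ 0.5421 -0.0396] x 0.5337 0.5505 y -0.0475 -0.0334 z 0.068
rim x 0.4999 0.5836 mid 0.5417
[ 0.54187035 -0.04511942  0.33138392] [-1.79966334e+02 -1.22751734e-03  8.95219609e+01] [ 4.6  4.9 -2.9 96.   0.2 79.2  1.3] 0.27546133316363675 [ 0.3  0.2 -1.2]
(array([0.001, 0.002, 0.614]), array([-0.001, -0.   ,  0.   ]))
```

apply_moves(
  rows=[
    [0,0.006,0,0,0,0,0.15],
    [0,0.006,0.05,0,0,0,0.15],
    [0,0.006,0.1,0,0,0,0.15],
    [0,0.006,0.15,0,0,0,0.15],
    [0,0.006,0.2,0,0,0,0.15],
    [0,0.006,0.25,0,0,0,0.15],
    [0,0.006,0.25,0,0,0,0.15],
  ],
)

```text
time_s: 19.43
tcp_pos: [0.542, -0.0451, 0.3052]
eef_rot: [-179.9, -0.0, 89.5]
force: [-0.2, -0.7, -1.6]
grip_width: 0.276
grip_force: 49.3
```

```bash
python3 al.py
```

```text
tcp [ 0.542  -0.0451  0.3052] [-179.87   -0.     89.52] [-0.2 -0.7 -1.6]
snout px 486 315 332 191 223 z 0.1332
  z0.143 n77 x mid 0.5412 (w 0.0097) ymax -0.0370 ymean -0.0384
  z0.158 n100 x mid 0.5414 (w 0.0099) ymax -0.0369 ymean -0.0384
  z0.173 n111 x mid 0.5415 (w 0.0094) ymax -0.0370 ymean -0.0384
  z0.188 n138 x mid 0.5415 (w 0.0099) ymax -0.0366 ymean -0.0384
  z0.198 n52 x mid 0.5413 (w 0.0076) ymax -0.0369 ymean -0.0377
hole [313 184  24  20 189] [ 0.5426 -0.0395] x 0.5337 0.5506 y -0.0482 -0.0338 z 0.073
rim x 0.4999 0.5836 mid 0.5418
```

apply_moves(
  rows=[
    [-0.003,0.006,0.03,0,0,0,0.15],
    [-0.003,0.006,0.09,0,0,0,0.15],
    [-0.003,0.006,0.15,0,0,0,0.15],
    [-0.003,0.006,0.21,0,0,0,0.15],
    [-0.003,0.006,0.27,0,0,0,0.15],
    [-0.003,0.006,0.31,0,0,0,0.15],
    [-0.003,0.006,0.335,0,0,0,0.15],
    [-0.003,0.006,0.335,0,0,0,0.15],
  ],
)

```text
time_s: 20.15
tcp_pos: [0.5429, -0.0454, 0.2724]
eef_rot: [-179.9, -0.0, 89.5]
force: [-0.6, 0.5, -0.4]
grip_width: 0.278
grip_force: 49.3
```

apply_moves(
  rows=[
    [0,0,0,0,0,0,0.15],
    [0,0,0,0,0,0,0.15],
    [0,0,0,0,0,0,0.15],
    [0,0,0,0,0,0,0.15],
  ],
)

```text
time_s: 20.48
tcp_pos: [0.5434, -0.0454, 0.2736]
eef_rot: [180.0, 0.0, 89.5]
force: [-0.1, 0.4, -0.6]
grip_width: 0.275
grip_force: 49.3
```

```bash
python3 al.py
python3 - <<'E'
from h import *
for n in ['scene','side']:
    cap(n);X,p,d=cloud(n);p=p.astype(int);r=np.hypot(X[...,0]-.542,X[...,1]+.042)
    m=(d>0)&(r<.016)&(X[...,2]>.077)&(X[...,2]<.106)
    print(n,'snout below lamp n',m.sum(),'zmin',np.sort(X[m][:,2])[:5].round(4))
    k=(d>0)&(r<.035)&(X[...,2]>.06)&(X[...,2]<.08)
    print('  sherd top',np.percentile(X[k][:,2],[50,90,98]).round(4) if k.any() else 0)
E
```

```text
tcp [ 0.5434 -0.0454  0.2736] [179.96   0.    89.52] [-0.1  0.4 -0.6]
snout px 305 315 332 204 223 z 0.1338
  z0.143 n116 x mid 0.5431 (w 0.0097) ymax -0.0371 ymean -0.0387
  z0.158 n140 x mid 0.5432 (w 0.0098) ymax -0.0371 ymean -0.0387
  z0.167 n37 x mid 0.5433 (w 0.0070) ymax -0.0373 ymean -0.0381
hole [308 195  27  22 244] [ 0.5406 -0.0393] x 0.5333 0.5501 y -0.0479 -0.0338 z 0.076
hole [300 224  46  13 439] [ 0.5421 -0.0568] x 0.5278 0.5573 y -0.0619 -0.0533 z 0.197
rim x 0.5002 0.5832 mid 0.5417
scene snout below lamp n 14 zmin [0.0854 0.0867 0.0873 0.0877 0.088 ]
  sherd top [0.066  0.0736 0.0749]
side snout below lamp n 1 zmin [0.0881]
  sherd top [0.0674 0.0751 0.0762]
```

apply_moves(
  rows=[
    [0,-0.006,0.01,0,0,0,0.15],
    [0,-0.012,0.02,0,0,0,0.15],
    [0,-0.012,0.02,0,0,0,0.15],
    [0,-0.012,0.02,0,0,0,0.15],
    [0,-0.012,0.02,0,0,0,0.15],
    [0,-0.012,0.02,0,0,0,0.15],
  ],
)

```text
time_s: 21.13
tcp_pos: [0.542, -0.0454, 0.2713]
eef_rot: [180.0, 0.0, 89.5]
force: [0.0, -0.1, -1.2]
grip_width: 0.276
grip_force: 49.3
```

apply_moves(
  rows=[
    [0,0,0,0,0,0,0.15],
    [0,0,0,0,0,0,0.15],
    [0,0,0,0,0,0,0.15],
    [0,0,0,0,0,0,0.15],
    [0,0,0,0,0,0,0.15],
    [0,0,0,0,0,0,0.15],
    [0,0,0,0,0,0,0.15],
    [0,0,0,0,0,0,0.15],
  ],
)

```text
time_s: 21.8
tcp_pos: [0.542, -0.0454, 0.2712]
eef_rot: [180.0, 0.0, 89.5]
force: [-0.4, 0.2, -1.5]
grip_width: 0.269
grip_force: 49.3
```

```bash
python3 al.py|head -5
python3 - <<'E'
from h import *
s=get_state();print(s['tcp_pos'],s['joint_vel'].round(2))
for n in ['scene','side']: cap(n)
X,p,d=cloud('scene');r=np.hypot(X[...,0]-.542,X[...,1]+.042)
m=(d>0)&(r<.016)&(X[...,2]>.077)&(X[...,2]<.106);print(m.sum(),np.sort(X[m][:,2])[:5].round(4))
E
```

```text
tcp [ 0.542  -0.0454  0.2712] [180.     0.    89.52] [-0.4  0.2 -1.5]
snout px 291 315 332 204 223 z 0.133
  z0.143 n121 x mid 0.5416 (w 0.0097) ymax -0.0374 ymean -0.0388
  z0.157 n134 x mid 0.5418 (w 0.0098) ymax -0.0373 ymean -0.0386
  z0.166 n21 x mid 0.5416 (w 0.0053) ymax -0.0373 ymean -0.0378
[ 0.54197623 -0.04545244  0.27122916] [-0.07  0.02 -0.09  0.08  0.08 -0.05 -0.12]
21 [0.0831 0.0836 0.0843 0.0873 0.0875]
```

Still, centred in the port, and the tip is at about 84 mm, roughly a centimetre above the sherd. I'll hand it in.

```bash
python3 -c "
from workcell import *
print(finish_job())"
```

```text
the job is handed in; nothing more can be done
None
```

I handed the job in at about 22 s: the sherd is flat and centred on the pad, the lamp is against its stop, and the probe is held still, centred in the port with its tip about 1 cm above the sherd; I viewed 12 pictures, over the limit of 10.

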